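Free the mended saguaro from the vise and stand it on the plate

TASK

The glue on the wooden saguaro has set: slide the vise's jaw wide open by its red handle, lift the saguaro out and lay it down flat in the middle of the cork mat, letting go of it. Then take a fresh hold near its tip, turn it upright and stand it on its foot in the middle of the white plate. Set it down gently both times, never dropping it, leave the jaw open, and do not disturb the plate or the other things on the table.

Things in the scene. Friction and masses are not known exactly. Their poses are not given: they have to be found in the camera images.
- vise: Blue sliding-jaw vise, fixed, on a dark steel bed 190 (x) x 210 (y) x 30 high. Origin: centre of the bed's underside. Jaws span y -85 to -25, tops 78 above the table; the bed is bare for y > -25. Fixed jaw x 55 to 85; sliding jaw, closed, x -11 to 21 with a lip 8 long over the part, 2 above it. The saguaro lies on the bed along y, foot at +y, upper trunk between the jaws. All mm.
- jaw (a joint): Opening of the sliding jaw (m): 0 closed on the part, 0.055 fully open; the jaw slides towards the vise's -x, holds where it is left, and takes about 4 N to move.
- jaw_handle (a point): Centre of the top of the red handle standing on the sliding jaw, 120 mm above the table: an upright block 16 mm thick along the vise's x, 40 mm along its y and 42 mm tall. Axes parallel to the vise's.
- saguaro: Green wooden saguaro figure, 0.15 kg, 160 mm tall. Origin: underside of its brown foot, at the centre; z foot to tip, x across the arms, y its thickness: 40 mm, flat faces to lie on (y up at the start). Foot 52 wide (x), z 0 to 22. Trunk 34 wide (x), z 22 to 160. Arms 22 thick (y): to x = 42, z 62 to 100, and to x = -38, z 72 to 100. Bare trunk to hold: z 22 to 62 and 100 to 160.
- saguaro_mid (a point): Middle of the saguaro: the point on its axis 80 mm above the underside of its foot.
- mat: Brown cork mat fixed to the table, 200 x 200 x 5 mm thick. Origin: centre of its underside, so its top is 5 mm up.
- plate: White melamine plate, loose, 220 mm across, rim 18 mm high, lying flat. Origin: centre of its underside; the flat floor inside is 5 mm up and about 128 mm across.
- lantern: Bystander: green battery lantern with a toggle switch, 100 mm across, 190 mm tall. Origin at the underside's centre.
- tumbler: Bystander: ribbed glass tumbler, 76 mm across, 100 mm tall. Origin at the underside's centre.
- flowerpot: Bystander: orange plastic flowerpot, 100 mm across, 92 mm tall. Origin at the underside's centre.
- glue: Bystander: yellow glue bottle, 44 mm across, 120 mm tall. Origin at the underside's centre.
- spoon: Bystander: small wooden spoon lying flat along its x, 150 mm long.
- brush: Bystander: small brush lying flat along its x, 160 mm long.
Mind the look-alikes: they are no part of the job. Of the things that look like the saguaro, the smallest one is meant. There is more than one size of the plate; the one meant has the size given above.

How it is judged (in metres and radians):
On the way, in this order (a step that is already met when the one before it is completed fails the run):
1. the jaw is slid open by more than 35 mm while the saguaro still lies in the vise (moved less than 25 mm) (value of joint jaw above 0.035 m and distance of saguaro from where it was at the start of the episode below 0.025 m), for 0.1 s.
2. the saguaro lies at rest on the cork mat, its middle within 60 mm of the mat's middle, and the fingers have let go of it (horizontal distance between saguaro_mid and mat below 0.06 m and z of saguaro_mid in the frame of mat below 0.05 m and angle between saguaro's own z axis and vertical between 1.35 and 1.79 rad and contact force between the fingers and saguaro below 0.05 N and linear speed of saguaro below 0.02 m/s and angular speed of saguaro below 0.2 rad/s), for 0.2 s.
At the end, for the whole second after the job is handed in: The saguaro stands upright (within 0.08 rad) on its foot on the plate's floor, its foot within 30 mm of the plate's middle, released and at rest; the plate lies flat within 40 mm of where it was; the jaw is left open by more than 30 mm; the other things are where they were (angle between saguaro's own z axis and vertical below 0.08 rad and horizontal distance between saguaro and plate below 0.03 m and z of saguaro in the frame of plate between 0.002 and 0.009 m and angle between plate's own z axis and vertical below 0.05 rad and distance of plate from where it was at the start of the episode below 0.04 m and value of joint jaw above 0.03 m and contact force between the fingers and saguaro below 0.05 N and linear speed of saguaro below 0.02 m/s and angular speed of saguaro below 0.2 rad/s); the robot touches nothing.
It fails at once if the lantern, tumbler, flowerpot or glue bottle is shifted by more than 30 mm or tipped (distance of any of lantern, tumbler, flowerpot, glue from where it was at the start of the episode above 0.03 m or angle between any of lantern, tumbler, flowerpot, glue's own z axis and vertical above 0.35 rad).
It fails at once if the spoon or brush is shifted by more than 30 mm (distance of any of spoon, brush from where it was at the start of the episode above 0.03 m).
It fails at once if the plate is shifted by more than 40 mm or tipped (distance of plate from where it was at the start of the episode above 0.04 m or angle between plate's own z axis and vertical above 0.2 rad).
It fails at once if the saguaro is dropped or thrown: it moves faster than 0.5 m/s with no finger touching it (contact force between the fingers and saguaro below 0.05 N and linear speed of saguaro above 0.5 m/s).
It also fails if it takes over 72 s, if anything falls off the work surface, if the arm or the gripper's body presses on something with over 40 N, if the wrist force passes 120 N, or if a joint passes its speed limit or range.

ROBOT

A 6-joint arm with a two-finger parallel gripper is mounted at the origin on the work surface. World frame = base frame: x ahead of the robot, y to its left, z up, the work surface at z = 0. Lengths are in mm, angles in rad, forces in N, time in s.
With the tool pointing down it reaches from about 300 to 750 mm from the base axis. Payload 8.5 kg.
Tool frame: the origin (TCP) lies midway between the tips of the shut fingers; the grasp point (between the pads) lies 19 mm behind it; z points along the fingers, y is the line along which they close (so a half turn about z gives the same grasp; the last joint's range is limited). The gripper opens to 85 mm and grips with 20 to 120 N. Pads are 22 mm wide; open, the fingers measure 114 mm over their backs; the gripper's body (76 mm by 85 mm) begins 54 mm behind the grasp point. The pads swing forward as they close: fully open they stand 13 mm farther back than shut.
Start: joints at [1.081, 0.381, 1.297, -0, 1.464, -0.215], TCP at [149.237, 529.348, 231.322] pointing down, gripper open.
Joint ranges: [-3.11, 3.11], [-0.89, 2.33], [0.22, 2.48], [-1.42, 4.56], [0.17, 2.85], [-2.88, 2.88]. Speed limits (rad/s): [2.39, 2.39, 3.14, 3.14, 3.14, 3.14].

INTERFACE

Orientations are given as [roll, pitch, yaw] about the fixed x, y, z axes, in that order (R = Rz(yaw) Ry(pitch) Rx(roll)).
In Python, from rig import arm gives the robot as it stands. The module is installed in compiled form; this text tells all that it offers.
- The arm moves only by the tool step_arm, never from a script. Its argument "rows" is a list of rows, each a list of 2 entries, a list of its own where there are three numbers: the shift along the tool's x, y, z in cm, then the turn, a rotation vector about the tool's x, y, z in degrees. A call has 1 to 8 rows; each row shifts and turns the commanded pose from where the row before left it, along the tool's axes as they then stand; what a row does not reach is not made up. A row lasts 1/12 s, in which the tool goes at most 41.7 mm and 7.16 degrees, less where a joint would pass 70% of its speed; a pose out of reach is approached as far as the arm can. A call is refused whole if a number of a shift passes 4.17 or a number of a turn 7.16, either way. A call with a gripper value outside its range is refused whole. "fingers" is the finger opening in cm, from 0 to 8.54, set as the call begins (left out, the last holds). The fingers move at their own pace and stop on an object; "squeeze" is the grip in N (left out, the last holds). Time passes only in rows, so rows that do not move let the fingers close. It gives the time, the measured TCP pose, the force, the opening and the grip force at its end, in the units of the state.
- arm.get_obs(): the state, without advancing time (a new reading comes with each control period).
- arm.grab_frame(name): name is "side" or "top"; returns (picture, depth): 384x512x3 uint8, red, green, blue; 384x512 float32, mm along the optical axis (not along the pixel's ray), 0 where there is no reading.
- arm.camera_model(name): a dict with "camera_matrix" (3x3 intrinsics, pixels), "T" (4x4, takes a point from camera to world coordinates). Camera axes: x right, y up, looking along -z (the intrinsics and any distortion apply to the point x, -y, -z); pixel columns grow to the right and rows downward; lengths in mm; the calibration is good to about 2 mm. A picture is of the moment at which its call begins. camera_model takes no time and is no camera call.
- arm.hand_in(): hands the job in; it is judged then, once.
The state is a dict: "t": time; "qpos": joint angles; "joint_vel": joint speeds; "joint_efforts": joint torques, N m; "tool_pos": TCP position; "tcp_rot": TCP orientation; "ft_force": force on the tool from outside, world axes, zero at the start; "ft_torque": the same for the moment, N m; "width": finger opening in mm; "gripper_force": force on a finger pad.
Only numpy, scipy, OpenCV 4.12 (cv2) and the standard library are available. Lean on these libraries where they do the work, as an engineer would, in place of code of your own. Each camera call takes 0.05 s, during which the arm holds its last target. There are 200 camera calls.

## Working session

There is one attempt and no reset: what is moved stays moved. The work goes in short steps, Python scripts to look and compute and a tool call to move; the robot and the scene stay as the last step left them, time stands still between calls to the robot, and variables do not carry over. Pictures are saved under pics/ and viewed, at most 10 in all, crops included, and the job is handed in when it is done.

Besides the shell and the picture viewer there is one more tool, called after ">>>" in YAML: its name, and indented under it one key for each argument. step_arm: Moves the arm, as the interface text tells. Its arguments: {"type":"object","properties":{"rows":{"type":"array"},"fingers":{"type":"number"},"squeeze":{"type":"number"}},"required":["rows"]}

```bash
mkdir -p pics; python3 - <<'E'
from rig import arm
import cv2, numpy as np
for n in ("top","side"):
    p,d=arm.grab_frame(n); np.savez(f"{n}.npz",p=p,d=d,K=arm.camera_model(n)["camera_matrix"],T=arm.camera_model(n)["T"])
    cv2.imwrite(f"pics/{n}0.png",p[:,:,::-1])
    m=arm.camera_model(n);print(n,m)
print(arm.get_obs())
E
```

```text
top {'camera_matrix': array([[365.24201058,   0.        , 253.0269569 ],
       [  0.        , 365.24201058, 187.14299225],
       [  0.        ,   0.        ,   1.        ]]), 'T': array([[-1.95668027e-02,  9.97303648e-01, -7.07288764e-02,
         3.93677008e+02],
       [-9.99740024e-01, -1.86881928e-02,  1.30627405e-02,
         7.88828310e+01],
       [ 1.17057239e-02,  7.09660847e-02,  9.97410041e-01,
         1.37439730e+03],
       [ 0.00000000e+00,  0.00000000e+00,  0.00000000e+00,
         1.00000000e+00]])}
side {'camera_matrix': array([[409.43697999,   0.        , 257.38704047],
       [  0.        , 409.43697999, 198.49727225],
       [  0.        ,   0.        ,   1.        ]]), 'T': array([[ 9.74956036e-01,  1.22510793e-01, -1.85612052e-01,
         2.24478814e+02],
       [-2.22308284e-01,  5.60513437e-01, -7.97749155e-01,
        -9.70233200e+02],
       [ 6.30516711e-03,  8.19033450e-01,  5.73711123e-01,
         8.48248198e+02],
       [ 0.00000000e+00,  0.00000000e+00,  0.00000000e+00,
         1.00000000e+00]])}
{'t': 0.1, 'qpos': array([ 1.08069375e+00,  3.81169948e-01,  1.29817366e+00,  2.24765740e-05,
        1.46358946e+00, -2.15296907e-01]), 'joint_vel': array([ 1.68929270e-03, -1.85009394e-03, -2.80039613e-03, -7.13008129e-04,
        2.98072672e-05, -1.70082585e-03]), 'joint_efforts': array([ 3.86794272e-03, -4.49225628e+01, -2.31653559e+01, -1.38385221e-04,
        3.70554728e-03,  1.04207817e-05]), 'tool_pos': array([149.11841253, 529.13098878, 230.75513717]), 'tcp_rot': array([-3.14028796e+00, -3.08190975e-04,  2.86678436e+00]), 'ft_force': array([ 0.43846564, -0.30233522, -0.03241016]), 'ft_torque': array([0.01690684, 0.02694704, 0.04703965]), 'gripper_force': 0.0, 'width': 85.43080869537994}
```

View pics/top0.png

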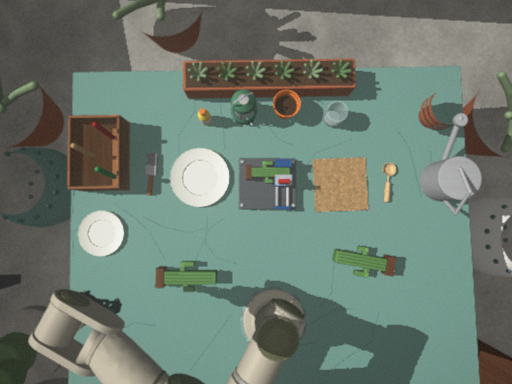

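View pics/side0.png

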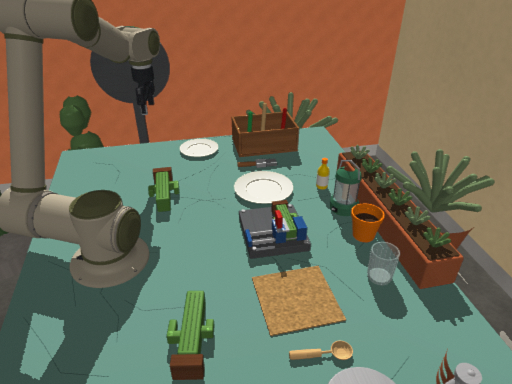

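The top view (up = world +x, left = +y) shows the vise with the small saguaro at (267,175), its red handle at (284,181), the plate at (200,178) and the mat at (340,184). The lantern (243,105), pot (287,103), glue (204,116), tumbler (335,113), spoon (390,180) and brush (152,172) stand around them. Next I measure.

```bash
cat > h.py <<'E'
import cv2, numpy as np
def load(n):
    z=np.load(f"{n}.npz"); return z["p"],z["d"],z["K"],z["T"]
def ray(uv,z,K,T):
    uv=np.atleast_2d(np.array(uv,float)); d=np.c_[(uv-K[:2,2])/K[0,0],np.ones(len(uv))]
    d=np.c_[d[:,0],-d[:,1],-d[:,2]]@T[:3,:3].T; o=T[:3,3]
    return o+d*((z-o[2])/d[:,2])[:,None]
def cloud(d,K,T):
    v,u=np.mgrid[:d.shape[0],:d.shape[1]]
    P=np.stack([(u-K[0,2])/K[0,0]*d,-(v-K[1,2])/K[1,1]*d,-d],-1)
    return P@T[:3,:3].T+T[:3,3]
E
python3 - <<'E'
from h import *
for n in ("top","side"):
    p,d,K,T=load(n); P=cloud(d,K,T); hsv=cv2.cvtColor(p,cv2.COLOR_RGB2HSV); H,S,V=cv2.split(hsv)
    boxes={"top":dict(vise=(232,302,150,220),mat=(308,375,150,218),plate=(165,235,143,212)),"side":dict(vise=(235,315,195,260),mat=(245,350,260,335),plate=(228,300,168,210))}[n]
    def reg(b):
        m=np.zeros(H.shape,bool);u0,u1,v0,v1=boxes[b];m[v0:v1,u0:u1]=1;return m
    def rep(name,m,z):
        c,_=cv2.findContours(m.astype(np.uint8),cv2.RETR_EXTERNAL,cv2.CHAIN_APPROX_NONE); 
        c=max(c,key=cv2.contourArea).reshape(-1,2); W=ray(c,z,K,T)[:,:2].astype(np.float32)
        r=cv2.minAreaRect(W); print(n,name,m.sum(),"px",c.mean(0).round(),"rect",np.round(r[0],1),np.round(r[1],1),round(r[2],1),"ext",W.min(0).round(),W.max(0).round(),"z med/95",np.median(P[m][:,2]).round(1),np.percentile(P[m][:,2],95).round(1))
    v=reg("vise")
    rep("handle",v&((H<6)|(H>174))&(S>170)&(V>120),120)
    rep("green",v&(H>35)&(H<65)&(S>110),70)
    rep("foot",v&(H>3)&(H<18)&(S>90)&(V<140),70)
    rep("blue",v&(H>105)&(H<125)&(S>130),78)
    rep("mat",reg("mat")&(H>8)&(H<22)&(S>80),5)
    rep("plate",reg("plate")&(S<60)&(V>120),18)
    m=v&(P[...,2]>15)&(P[...,2]<150); rep("bed",m,30)
p,d,K,T=load("top"); cv2.imwrite("pics/visezoom.png",cv2.resize(p[145:225,225:305,::-1],(560,560),interpolation=cv2.INTER_NEAREST))
P=cloud(d,K,T)
np.set_printoptions(linewidth=250)
print(P[156:212:3,236:300:4,2].round().astype(int))
E
```

```text
top handle 17 px [284. 181.] rect [501.9 -43.1] [31.1  6.9] 88.9 ext [498. -59.] [506. -28.] z med/95 120.7 124.3Traceback (most recent call last):
  File "<stdin>", line 13, in <module>
  File "<stdin>", line 9, in rep
ValueError: max() iterable argument is empty
```

```bash
cat > meas.py <<'E'
from h import *
import sys
def run(names=("top","side")):
  for n in names:
    p,d,K,T=load(n); P=cloud(d,K,T); hsv=cv2.cvtColor(p,cv2.COLOR_RGB2HSV); H,S,V=cv2.split(hsv)
    boxes={"top":dict(vise=(232,302,150,220),mat=(308,375,150,218),plate=(165,235,143,212)),"side":dict(vise=(235,315,195,260),mat=(245,350,260,335),plate=(228,300,168,210))}[n]
    def reg(b):
        m=np.zeros(H.shape,bool);u0,u1,v0,v1=boxes[b];m[v0:v1,u0:u1]=1;return m
    def rep(name,m,z):
        c,_=cv2.findContours(m.astype(np.uint8),cv2.RETR_EXTERNAL,cv2.CHAIN_APPROX_NONE)
        if not c: print(n,name,"none"); return
        c=max(c,key=cv2.contourArea).reshape(-1,2); W=ray(c,z,K,T)[:,:2].astype(np.float32)
        r=cv2.minAreaRect(W); print(n,name,m.sum(),"px",c.mean(0).round(),"rect",np.round(r[0],1),np.round(r[1],1),round(r[2],1),"ext",W.min(0).round(),W.max(0).round(),"z med/95",np.median(P[m][:,2]).round(1),np.percentile(P[m][:,2],95).round(1))
    v=reg("vise")
    rep("handle",v&((H<6)|(H>174))&(S>150)&(V>90),120)
    rep("green",v&(H>30)&(H<68)&(S>90),70)
    rep("foot",v&((H<18)|(H>176))&(S>80)&(V<140),70)
    rep("blue",v&(H>100)&(H<125)&(S>130),78)
    rep("mat",reg("mat")&(H>6)&(H<24)&(S>70),5)
    rep("plate",reg("plate")&(S<70)&(V>110),18)
    rep("bed",v&(P[...,2]>15)&(P[...,2]<150),30)
run()
E
python3 meas.py; python3 - <<'E'
from h import *
p,d,K,T=load("top"); cv2.imwrite("pics/visezoom.png",cv2.resize(p[145:225,225:305,::-1],(560,560),interpolation=cv2.INTER_NEAREST))
P=cloud(d,K,T)
np.set_printoptions(linewidth=250)
print(P[156:212:3,236:300:4,2].round().astype(int))
print(cv2.cvtColor(p,cv2.COLOR_RGB2HSV)[170:176,245:275:4].tolist())
E
```

```text
top handle 36 px [284. 181.] rect [503.6 -44.9] [34.6 10.4] 88.9 ext [498. -62.] [509. -27.] z med/95 119.7 123.3
top green 357 px [269. 171.] rect [538.8   1. ] [129.5  75.3] 68.3 ext [503. -69.] [580.  65.] z med/95 69.3 73.8
top foot 74 px [248. 172.] rect [542.8  78.7] [14.4 46.9] 88.9 ext [519.  71.] [566.  86.] z med/95 69.8 117.8
top blue 142 px [283. 163.] rect [570.2 -45.3] [53.9 21.6] 89.0 ext [559. -72.] [581. -18.] z med/95 77.0 82.2
top mat 2746 px [340. 184.] rect [ 496.3 -268.4] [197.1 199.5] 1.1 ext [ 396. -370.] [ 595. -167.] z med/95 5.5 10.4
top plate 4634 px [199. 177.] rect [532.2 260.4] [258.6 254.7] 89.0 ext [403. 129.] [662. 388.] z med/95 4.2 17.3
top bed 2888 px [267. 184.] rect [501.5   9.2] [206.8 189.6] 88.4 ext [406. -97.] [598. 114.] z med/95 32.2 79.2
side handle 82 px [279. 218.] rect [498.1 -68.1] [80.8 16.8] 80.1 ext [ 483. -108.] [509. -27.] z med/95 114.4 119.7
side green 310 px [288. 219.] rect [547.  -18.3] [167.5  56.3] 87.5 ext [ 516. -102.] [576.  66.] z med/95 67.1 70.8
side foot 161 px [278. 212.] rect [527.2  17.5] [147.2  49.1] 75.5 ext [
[... 1820 characters left out ...]
 145], [51, 93, 131], [52, 94, 139], [51, 98, 135], [52, 93, 137], [51, 98, 135]], [[10, 48, 116], [10, 96, 109], [51, 97, 144], [51, 97, 139], [51, 102, 137], [51, 96, 138], [50, 99, 136], [51, 101, 139]], [[10, 54, 117], [11, 105, 107], [52, 92, 139], [51, 100, 132], [51, 97, 134], [51, 100, 133], [51, 99, 132], [51, 99, 137]], [[9, 53, 116], [10, 105, 107], [50, 100, 143], [50, 96, 143], [52, 98, 141], [51, 97, 140], [51, 96, 143], [51, 102, 140]], [[11, 48, 111], [10, 99, 111], [51, 96, 143], [51, 98, 141], [51, 96, 136], [51, 97, 131], [52, 96, 136], [52, 94, 136]], [[11, 53, 115], [10, 102, 105], [51, 99, 144], [52, 96, 144], [50, 92, 139], [51, 94, 139], [50, 98, 135], [51, 99, 136]]]
```

View pics/visezoom.png

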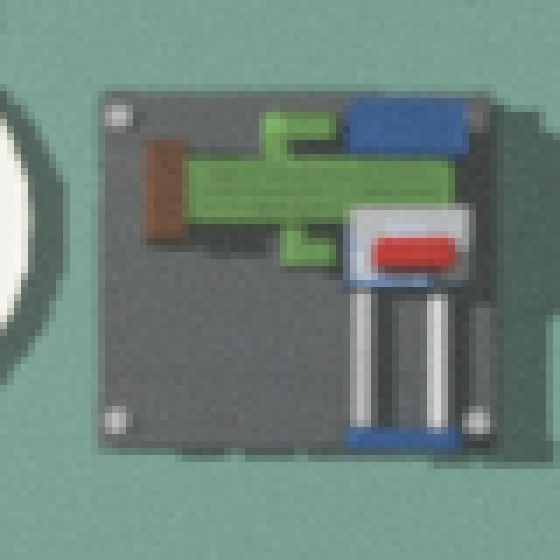

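>>> step_arm:
  rows:
    - [[0, 0, 0], [0, 0, 6.85]]
    - [[0, 0, 0], [0, 0, 6.85]]
    - [[0, 0, 0], [0, 0, 6.85]]
    - [[0, 0, 0], [0, 0, 6.85]]
    - [[0, 0, 0], [0, 0, 6.85]]
    - [[0, 0, 0], [0, 0, 6.85]]
    - [[0, 0, 0], [0, 0, 6.85]]
    - [[0, 0, 0], [0, 0, 6.85]]

```text
t: 0.77
tool_pos: [149.2, 529.2, 231.0]
tcp_rot: [-3.141, 0.001, 1.904]
ft_force: [0.3, -0.3, -0.1]
width: 85.6
gripper_force: 0.0
```

>>> step_arm:
  rows:
    - [[0, 0, 0], [0, 0, 6.85]]
    - [[0, 0, 0], [0, 0, 6.85]]
    - [[0, 0, 0], [0, 0, 6.85]]
    - [[-3.3, 2.1, 0], [0, 0, 0]]
    - [[-3.3, 2.1, 0], [0, 0, 0]]
    - [[-3.3, 2.1, 0], [0, 0, 0]]
    - [[-3.3, 2.1, 0], [0, 0, 0]]
    - [[-3.3, 2.1, 0], [0, 0, 0]]

```text
t: 1.43
tool_pos: [251.3, 360.7, 231.1]
tcp_rot: [-3.141, 0.0, 1.552]
ft_force: [2.1, 0.1, 0.5]
width: 85.2
gripper_force: 0.0
```

>>> step_arm:
  rows:
    - [[-3.3, 2.1, 0], [0, 0, 0]]
    - [[-3.3, 2.1, 0], [0, 0, 0]]
    - [[-3.3, 2.1, 0], [0, 0, 0]]
    - [[-3.3, 2.1, 0], [0, 0, 0]]
    - [[-3.3, 2.1, 0], [0, 0, 0]]
    - [[-3.3, 2.1, 0], [0, 0, 0]]
    - [[-3.3, 2.1, 0], [0, 0, 0]]
    - [[-3.3, 2.1, 0], [0, 0, 0]]

```text
t: 2.1
tool_pos: [414.4, 93.3, 231.3]
tcp_rot: [-3.141, -0.0, 1.551]
ft_force: [0.3, 0.4, -0.2]
width: 85.5
gripper_force: 0.0
```

>>> step_arm:
  rows:
    - [[-3.3, 2.1, 0], [0, 0, 0]]
    - [[-3.3, 2.1, 0], [0, 0, 0]]
    - [[-3.3, 2.1, 0], [0, 0, 0]]
    - [[0, 0, 0], [0, 0, 0]]
    - [[0, 0, 0], [0, 0, 0]]

```text
t: 2.52
tool_pos: [475.4, -6.3, 230.6]
tcp_rot: [-3.14, -0.0, 1.549]
ft_force: [-0.2, -0.5, -0.0]
width: 85.6
gripper_force: 0.0
```

```bash
cat > o.py <<'E'
from rig import arm
import json,numpy as np
o=arm.get_obs(); print("t",round(o["t"],2),"q",o["qpos"].round(4).tolist(),"tcp",o["tool_pos"].round(1).tolist(),"rpy",o["tcp_rot"].round(4).tolist(),"F",o["ft_force"].round(1).tolist(),"w",round(o["width"],1),"g",round(float(o["gripper_force"]),1))
open("log.jsonl","a").write(json.dumps(dict(q=o["qpos"].tolist(),p=o["tool_pos"].tolist(),r=o["tcp_rot"].tolist()))+"\n")
E
python3 o.py
python3 - <<'E'
from h import *
p,d,K,T=load("top")
for n,uv,z in [("lantern",(244,104),190),("tumbler",(335,113),100),("pot",(287,103),92),("glue",(204,116),120),("spoon",(389,182),5),("brush",(152,172),10)]: print(n,ray(uv,z,K,T).round())
E
```

```text
t 2.52 q [-0.2631, 0.2512, 1.4939, 0.0001, 1.3982, -0.2411] tcp [475.4, -6.3, 230.6] rpy [-3.1401, -0.0005, 1.5487] F [-0.2, -0.5, -0.0] w 85.6 g 0.0
lantern [[754.  88. 190.]]
tumbler [[ 743. -235.  100.]]
pot [[785. -66.  92.]]
glue [[734. 228. 120.]]
spoon [[ 501. -453.    5.]]
brush [[554. 438.  10.]]
```

>>> step_arm:
  rows:
    - [[-1.92, 1.5, 0], [0, 0, 0]]
    - [[-1.92, 1.5, 0], [0, 0, 0]]
    - [[0, 0, 3.5], [0, 0, 0]]
    - [[0, 0, 3.5], [0, 0, 0]]
    - [[0, 0, 3.5], [0, 0, 0]]
    - [[0, 0, 2.0], [0, 0, 0]]
    - [[0, 0, 1.7], [0, 0, 0]]
    - [[0, 0, 0], [0, 0, 0]]

```text
t: 3.18
tool_pos: [502.2, -42.2, 86.6]
tcp_rot: [-3.135, -0.002, 1.553]
ft_force: [-0.5, 0.2, -0.0]
width: 85.3
gripper_force: 0.0
```

>>> step_arm:
  rows:
    - [[0, 0, 0], [0, 0, 0]]
    - [[0, 0, 0], [0, 0, 0]]
    - [[0, 0, 0], [0, 0, 0]]
    - [[0, 0, 0], [0, 0, 0]]
    - [[0, 0, 0], [0, 0, 0]]
    - [[0, 0, 0], [0, 0, 0]]
    - [[0, 0, 0], [0, 0, 0]]
    - [[0, 0, 0], [0, 0, 0]]
  fingers: 0.5
  squeeze: 30

```text
t: 3.85
tool_pos: [504.2, -43.9, 90.0]
tcp_rot: [3.141, 0.0, 1.551]
ft_force: [-2.8, 0.5, 6.1]
width: 15.6
gripper_force: 31.0
```

```bash
python3 o.py
```

```text
t 3.85 q [-0.3212, 0.461, 1.6296, -0.0, 1.0508, -0.3017] tcp [504.2, -43.9, 90.0] rpy [3.1415, 0.0, 1.5512] F [-2.8, 0.5, 6.1] w 15.6 g 31.0
```

>>> step_arm:
  rows:
    - [[0, -0.4, 0], [0, 0, 0]]
    - [[0, -0.8, 0], [0, 0, 0]]
    - [[0, -0.8, 0], [0, 0, 0]]
    - [[0, -0.8, 0], [0, 0, 0]]
    - [[0, -0.8, 0], [0, 0, 0]]
    - [[0, -0.8, 0], [0, 0, 0]]
    - [[0, -0.8, 0], [0, 0, 0]]
    - [[0, 0, 0], [0, 0, 0]]

```text
t: 4.52
tool_pos: [451.6, -42.6, 90.0]
tcp_rot: [3.141, -0.0, 1.551]
ft_force: [-2.7, 2.2, 8.9]
width: 15.4
gripper_force: 31.6
```

>>> step_arm:
  rows:
    - [[0, 0, 0], [0, 0, 0]]
    - [[0, 0, 0], [0, 0, 0]]

```text
t: 4.68
tool_pos: [451.7, -42.6, 89.9]
tcp_rot: [-3.141, -0.001, 1.551]
ft_force: [-4.3, 2.3, 9.1]
width: 15.5
gripper_force: 31.7
```

```bash
python3 o.py
```

```text
t 4.68 q [-0.3562, 0.3877, 1.7693, 0.0004, 0.9852, -0.3369] tcp [451.7, -42.6, 89.9] rpy [-3.1411, -0.0005, 1.5513] F [-4.3, 2.3, 9.1] w 15.5 g 31.7
```

>>> step_arm:
  rows:
    - [[0, 0, 0], [0, 0, 0]]
    - [[0, 0, 0], [0, 0, 0]]
    - [[0, 0, 0], [0, 0, 0]]
    - [[0, 0, 0], [0, 0, 0]]
    - [[0, 0, -2], [0, 0, 0]]
    - [[0, 0, -3], [0, 0, 0]]
    - [[0, 0, -3], [0, 0, 0]]
    - [[0, 0, -3], [0, 0, 0]]
  fingers: 8.5

```text
t: 5.35
tool_pos: [452.0, -42.9, 200.5]
tcp_rot: [-3.141, -0.0, 1.552]
ft_force: [0.4, -1.0, 0.5]
width: 84.9
gripper_force: 0.0
```

```bash
cat > grab.py <<'E'
from rig import arm
import cv2,numpy as np,sys
for n in sys.argv[2:]:
    p,d=arm.grab_frame(n); m=arm.camera_model(n); np.savez(f"{n}.npz",p=p,d=d,K=m["camera_matrix"],T=m["T"]); cv2.imwrite(f"pics/{n}{sys.argv[1]}.png",p[:,:,::-1])
E
python3 o.py; python3 grab.py 1 top; python3 -c "
import meas"|grep 'top \(foot\|green\|handle\|blue\)'; python3 - <<'E'
from h import *
p,d,K,T=load("top"); cv2.imwrite("pics/z1.png",cv2.resize(p[145:225,225:305,::-1],(480,480),interpolation=cv2.INTER_NEAREST))
E
```

```text
t 5.35 q [-0.3563, 0.2418, 1.6012, -0.0001, 1.2993, -0.3372] tcp [452.0, -42.9, 200.5] rpy [-3.1409, -0.0002, 1.5517] F [0.4, -1.0, 0.5] w 84.9 g 0.0
top handle none
top green 267 px [265. 171.] rect [547.9  21.4] [80.7 78.3] 58.6 ext [504. -29.] [580.  65.] z med/95 68.6 74.0
top foot 66 px [248. 172.] rect [542.8  78.7] [14.4 46.9] 88.9 ext [519.  71.] [566.  86.] z med/95 69.3 76.1
top blue 90 px [283. 162.] rect [570.2 -45.3] [53.9 21.6] 89.0 ext [559. -72.] [581. -18.] z med/95 78.0 82.2
```

View pics/z1.png

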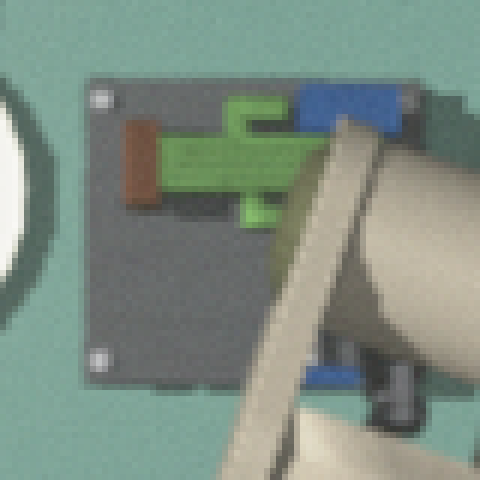

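>>> step_arm:
  rows:
    - [[2.9, 2.95, 0], [0, 0, 0]]
    - [[2.9, 2.95, 0], [0, 0, 0]]
    - [[2.9, 2.95, 0], [0, 0, 0]]
    - [[0, 0, 0], [0, 0, 0]]
    - [[0, 0, 3], [0, 0, 0]]
    - [[0, 0, 3], [0, 0, 0]]
    - [[0, 0, 3], [0, 0, 0]]
    - [[0, 0, 2], [0, 0, 0]]

```text
t: 6.07
tool_pos: [541.2, 42.4, 86.5]
tcp_rot: [-3.138, -0.0, 1.552]
ft_force: [0.4, 0.1, 0.5]
width: 85.2
gripper_force: 0.0
```

>>> step_arm:
  rows:
    - [[0, 0, 2], [0, 0, 0]]
    - [[0, 0, 2], [0, 0, 0]]
    - [[0, 0, 1], [0, 0, 0]]
    - [[0, 0, 0.6], [0, 0, 0]]
    - [[0, 0, 0], [0, 0, 0]]
    - [[0, 0, 0], [0, 0, 0]]

```text
t: 6.57
tool_pos: [542.8, 42.2, 33.9]
tcp_rot: [3.141, 0.0, 1.552]
ft_force: [-0.8, -0.7, 0.2]
width: 84.8
gripper_force: 0.0
```

>>> step_arm:
  rows:
    - [[0, 0, 0], [0, 0, 0]]
    - [[0, 0, 0], [0, 0, 0]]
    - [[0, 0, 0], [0, 0, 0]]
    - [[0, 0, 0], [0, 0, 0]]
    - [[0, 0, 0], [0, 0, 0]]
    - [[0, 0, 0], [0, 0, 0]]
    - [[0, 0, 0], [0, 0, 0]]
    - [[0, 0, 0], [0, 0, 0]]
  fingers: 2
  squeeze: 80

```text
t: 7.23
tool_pos: [542.3, 42.3, 34.0]
tcp_rot: [-3.142, -0.0, 1.551]
ft_force: [-4.4, -0.8, 5.6]
width: 33.3
gripper_force: 80.0
```

```bash
python3 o.py
```

```text
t 7.23 q [-0.1398, 0.5938, 1.5798, 0.0001, 0.9681, -0.1201] tcp [542.3, 42.3, 34.0] rpy [-3.1415, -0.0001, 1.5511] F [-4.4, -0.8, 5.6] w 33.3 g 80.0
```

>>> step_arm:
  rows:
    - [[0, 0, -0.5], [0, 0, 0]]
    - [[0, 0, -1.5], [0, 0, 0]]
    - [[0, 0, -2.5], [0, 0, 0]]
    - [[0, 0, -3], [0, 0, 0]]
    - [[0, 0, -3], [0, 0, 0]]
    - [[0, 0, -3], [0, 0, 0]]
    - [[0, 0, -2], [0, 0, 0]]
    - [[0, 0, -1], [0, 0, 0]]

```text
t: 7.9
tool_pos: [543.2, 42.3, 201.7]
tcp_rot: [3.137, 0.001, 1.552]
ft_force: [0.6, 0.0, -0.8]
width: 33.3
gripper_force: 79.2
```

>>> step_arm:
  rows:
    - [[-1.5, -0.4, 0], [0, 0, 0]]
    - [[-3, -0.87, 0], [0, 0, 0]]
    - [[-3.2, -0.9, 0], [0, 0, 0]]
    - [[-3.2, -0.9, 0], [0, 0, 0]]
    - [[-3.2, -0.9, 0], [0, 0, 0]]
    - [[-3.2, -0.9, 0], [0, 0, 0]]
    - [[-3.2, -0.9, 0], [0, 0, 0]]
    - [[-3.2, -0.9, 0], [0, 0, 0]]

```text
t: 8.57
tool_pos: [470.5, -194.7, 198.6]
tcp_rot: [3.142, 0.0, 1.552]
ft_force: [1.0, -0.9, -1.6]
width: 33.2
gripper_force: 79.2
```

>>> step_arm:
  rows:
    - [[-3, -0.8, 0], [0, 0, 0]]
    - [[-1.3, -0.4, 0], [0, 0, -3]]
    - [[0, 0, 0], [0, 0, -6]]
    - [[0, 0, 0], [0, 0, -6.5]]
    - [[0, 0, 0], [0, 0, -6.5]]
    - [[0, 0, 0], [0, 0, -6.5]]
    - [[0, 0, 0], [0, 0, -6.5]]
    - [[0, 0, 0], [0, 0, -6.5]]

```text
t: 9.23
tool_pos: [458.3, -236.0, 198.4]
tcp_rot: [-3.142, -0.0, 2.282]
ft_force: [-0.7, 0.3, -1.0]
width: 33.2
gripper_force: 79.4
```

>>> step_arm:
  rows:
    - [[0, 0, 0], [0, 0, -6.5]]
    - [[0, 0, 0], [0, 0, -2.9]]
    - [[0, 0, 0], [0, 0, 0]]
    - [[0, 0, 0], [0, 0, 0]]
    - [[0, 0, 0], [0, 0, 0]]

```text
t: 9.65
tool_pos: [458.4, -236.1, 198.4]
tcp_rot: [-3.142, -0.0, 2.438]
ft_force: [0.3, 0.8, -1.6]
width: 33.3
gripper_force: 79.4
```

```bash
python3 o.py; python3 grab.py 2 side; python3 - <<'E'
from h import *
p,d,K,T=load("side"); cv2.imwrite("pics/z2.png",cv2.resize(p[150:350,180:400,::-1],(660,600),interpolation=cv2.INTER_NEAREST))
E
```

```text
t 9.65 q [-0.7054, 0.3483, 1.4487, -0.0, 1.3446, -1.573] tcp [458.4, -236.1, 198.4] rpy [-3.1416, -0.0001, 2.4383] F [0.3, 0.8, -1.6] w 33.3 g 79.4
```

View pics/z2.png

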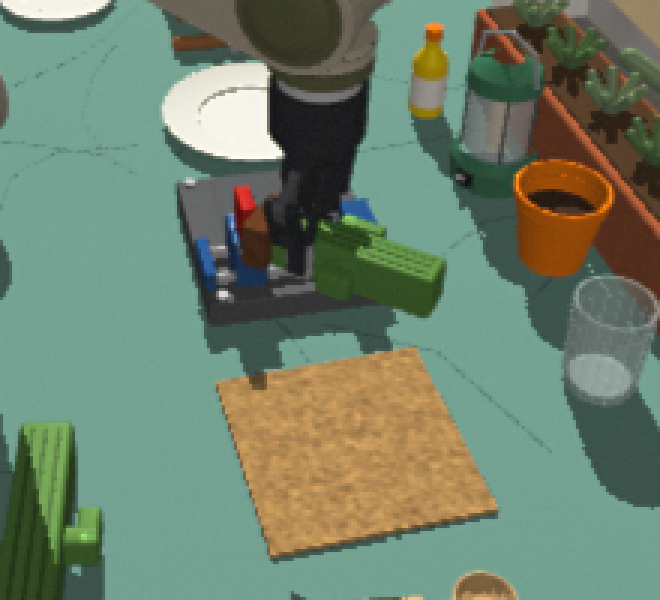

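>>> step_arm:
  rows:
    - [[0, 0, 2], [0, 0, 0]]
    - [[0, 0, 3], [0, 0, 0]]
    - [[0, 0, 3], [0, 0, 0]]
    - [[0, 0, 3], [0, 0, 0]]
    - [[0, 0, 2.5], [0, 0, 0]]
    - [[0, 0, 2], [0, 0, 0]]
    - [[0, 0, 1.2], [0, 0, 0]]
    - [[0, 0, 0.8], [0, 0, 0]]

```text
t: 10.37
tool_pos: [458.1, -235.8, 21.9]
tcp_rot: [3.142, -0.002, 2.439]
ft_force: [0.2, -0.3, -0.8]
width: 32.9
gripper_force: 79.3
```

>>> step_arm:
  rows:
    - [[0, 0, 0.4], [0, 0, 0]]
    - [[0, 0, 0.3], [0, 0, 0]]
    - [[0, 0, 0.2], [0, 0, 0]]
    - [[0, 0, 0.2], [0, 0, 0]]
    - [[0, 0, 0.1], [0, 0, 0]]
    - [[0, 0, 0], [0, 0, 0]]
    - [[0, 0, 0], [0, 0, 0]]

```text
t: 10.95
tool_pos: [458.6, -236.2, 11.6]
tcp_rot: [-3.142, 0.001, 2.44]
ft_force: [-0.2, 0.8, -1.4]
width: 33.2
gripper_force: 79.3
```

```bash
python3 o.py
```

```text
t 10.95 q [-0.7054, 0.5957, 1.679, -0.0, 0.8663, -1.5746] tcp [458.6, -236.2, 11.6] rpy [-3.1416, 0.0006, 2.44] F [-0.2, 0.8, -1.4] w 33.2 g 79.3
```

Still clear; ease down in 1 mm rows.

>>> step_arm:
  rows:
    - [[0, 0, 0.1], [0, 0, 0]]
    - [[0, 0, 0.1], [0, 0, 0]]
    - [[0, 0, 0.05], [0, 0, 0]]
    - [[0, 0, 0], [0, 0, 0]]
    - [[0, 0, 0], [0, 0, 0]]

```text
t: 11.37
tool_pos: [458.5, -236.1, 9.0]
tcp_rot: [-3.142, 0.0, 2.44]
ft_force: [-1.7, -0.2, 2.2]
width: 32.9
gripper_force: 79.8
```

```bash
python3 o.py
```

```text
t 11.37 q [-0.7054, 0.6001, 1.681, -0.0001, 0.8602, -1.5747] tcp [458.5, -236.1, 9.0] rpy [-3.1415, 0.0002, 2.4401] F [-1.7, -0.2, 2.2] w 32.9 g 79.8
```

>>> step_arm:
  rows:
    - [[0, 0, 0], [0, 0, 0]]
    - [[0, 0, 0], [0, 0, 0]]
    - [[0, 0, 0], [0, 0, 0]]
    - [[0, 0, 0], [0, 0, 0]]
    - [[0, 0, 0], [0, 0, 0]]
    - [[0, 0, 0], [0, 0, 0]]
    - [[0, 0, -1], [0, 0, 0]]
    - [[0, 0, -2], [0, 0, 0]]
  fingers: 8.5

```text
t: 12.03
tool_pos: [457.6, -235.5, 38.1]
tcp_rot: [3.142, -0.004, 2.44]
ft_force: [-0.4, 0.2, 0.1]
width: 85.2
gripper_force: 0.0
```

>>> step_arm:
  rows:
    - [[0, 0, -3], [0, 0, 0]]
    - [[0, 0, -3], [0, 0, 0]]
    - [[0, 0, -3], [0, 0, 0]]
    - [[0, 0, -3], [0, 0, 0]]
    - [[-2, 0, -2], [0, 0, 0]]
    - [[-2, 0, -1], [0, 0, 0]]
    - [[0, 0, 0], [0, 0, 0]]

```text
t: 12.62
tool_pos: [491.3, -264.2, 192.2]
tcp_rot: [-3.142, 0.007, 2.44]
ft_force: [-0.9, 0.4, -0.1]
width: 85.0
gripper_force: 0.0
```

```bash
python3 o.py; python3 grab.py 3 top side; python3 - <<'E'
from h import *
for n,(u0,u1,v0,v1) in dict(top=(300,385,140,225),side=(235,360,255,340)).items():
    p,d,K,T=load(n); P=cloud(d,K,T); H,S,V=cv2.split(cv2.cvtColor(p,cv2.COLOR_RGB2HSV))
    r=np.zeros(H.shape,bool); r[v0:v1,u0:u1]=1
    for nm,m in (("green",r&(H>30)&(H<68)&(S>85)&(P[...,2]>35)&(P[...,2]<58)),("foot",r&(H<14)&(S>80)&(P[...,2]>35)&(P[...,2]<58))):
        v,u=np.nonzero(m)
        W=ray(np.c_[u,v],45,K,T)[:,:2].astype(np.float32)
        t=np.array([.766,-.643]); s=W@t; x=W@np.array([.643,.766])
        print(n,nm,m.sum(),"mean",W.mean(0).round(1),"s",s.min().round(1),s.max().round(1),"lat",x.min().round(1),x.max().round(1),np.median(x).round(1), "z",np.median(P[m][:,2]).round(1))
        if nm=="green":
            for k in range(int(s.min()),int(s.max()),12):
                q=(s>=k)&(s<k+12)
                if q.any(): print(k,x[q].min().round(1),x[q].max().round(1),x[q].mean().round(1))
p=load("top")[0]; q=load("side")[0]
a=cv2.resize(p[140:225,300:385,::-1],(400,400),interpolation=cv2.INTER_NEAREST);b=cv2.resize(q[240:350,235:345,::-1],(400,400),interpolation=cv2.INTER_NEAREST)
cv2.imwrite("pics/z3.png",np.hstack([a,b]))
# kinematic fit
import json
from scipy.optimize import least_squares
from scipy.spatial.transform import Rotation as R
L=[json.loads(l) for l in open("log.jsonl")]
Q=np.array([l["q"] for l in L]);Pp=np.array([l["p"] for l in L])
def planar(x,q):
    h,a0,l1,e,l2,off,tl=x; a=q[:,1];b=a+q[:,2];c=b+q[:,4]
    r=a0+l1*np.sin(a)+e*np.cos(b)+l2*np.sin(b)+tl*np.sin(c); z=h+l1*np.cos(a)-e*np.sin(b)+l2*np.cos(b)+tl*np.cos(c)
    c1,s1=np.cos(q[:,0]),np.sin(q[:,0]); return np.c_[r*c1-off*s1,r*s1+off*c1,z]
f=least_squares(lambda x:np.r_[(planar(x,Q)-Pp).ravel(),1e-3*(x-[300,0,400,0,350,118,250])],[300,0,400,0,350,118,250])
print(f.x.round(1),np.abs(planar(f.x,Q)-Pp).max())
E
```

```text
t 12.62 q [-0.7056, 0.422, 1.3482, -0.0001, 1.3641, -1.5744] tcp [491.3, -264.2, 192.2] rpy [-3.1415, 0.0073, 2.4396] F [-0.9, 0.4, -0.1] w 85.0 g 0.0
top green 121 mean [ 480.9 -239.8] s 476.5 585.7 lat 99.2 151.1 123.2 z 43.1
476 99.2 127.5 115.4
488 115.5 126.3 121.1
500 114.9 127.4 121.6
512 117.6 151.1 131.4
524 118.7 150.0 133.0
536 118.1 144.2 129.7
548 118.5 150.4 129.8
560 120.2 125.9 122.9
572 119.0 124.7 122.0
584 120.7 120.7 120.7
top foot 75 mean [ 429.  -211.5] s 454.7 474.8 lat 89.6 137.8 113.4 z 44.9
side green 626 mean [ 488.4 -271. ] s 477.6 616.7 lat 66.7 142.2 106.2 z 43.1
477 91.1 127.6 109.3
489 87.9 127.1 107.1
501 90.0 127.5 108.4
513 86.6 138.7 108.1
525 68.1 141.2 105.9
537 66.7 141.8 106.3
549 71.4 142.2 107.1
561 88.1 125.5 106.6
573 83.6 125.1 105.1
585 84.1 124.6 104.9
597 83.9 124.1 104.3
609 86.2 123.3 103.6
side foot 116 mean [ 426.8 -217.5] s 456.2 478.4 lat 79.4 136.6 107.4 z 42.8
[135.4   0.  537.  102.9 350.8 117.5 262.8] 0.0783798166349925
```

View pics/z3.png

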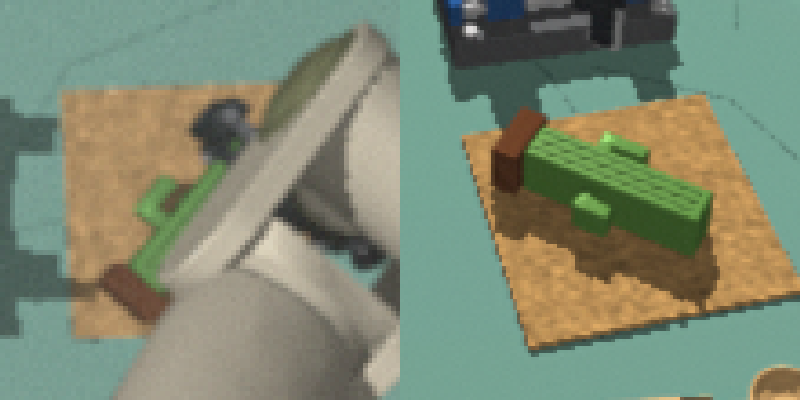

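```bash
cat > ik.py <<'E'
import numpy as np
h,l1,e,l2,off,tl=135.4,537.,102.9,350.8,117.5,262.8
def ik(r,z,c):
    wr=r-tl*np.sin(c); wz=z-tl*np.cos(c)-h
    f=np.hypot(e,l2); g=np.arctan2(e,l2) # forearm dir angle b+g
    D=np.hypot(wr,wz); ca=(l1*l1+D*D-f*f)/(2*l1*D)
    if abs(ca)>1: return None
    a=np.arctan2(wr,wz)-np.arccos(ca)
    ex,ez=l1*np.sin(a),l1*np.cos(a); b=np.arctan2(wr-ex,wz-ez)-g
    return np.round([a,b-a,c-b],3),np.round([ex,ez+h],0),np.round([wr,wz+h],0)
if __name__=="__main__":
    print(ik(547.6,192.2,np.pi+.0))
    for A in (20,30,40,50):
        al=np.radians(A); u=np.array([-np.sin(al),-np.cos(al)])
        tc=np.array([587,32])+19*u
        print(A,"grasp",tc.round(1),ik(tc[0],tc[1],np.pi+al), "hover",ik(*(tc-100*u),np.pi+al))
        c=np.pi/2+al; v=np.array([np.sin(c),np.cos(c)])
        rp=np.hypot(532.4,260.8);rp=np.sqrt(rp**2-off**2)
        for zz in (137,300):
            tp=np.array([rp,zz])+19*v; print("   place",tp.round(1),ik(tp[0],tp[1],c))
E
python3 ik.py
```

```text
(array([0.429, 1.336, 1.376]), array([223., 624.]), array([548., 455.]))
20 grasp [580.5  14.1] (array([0.824, 1.175, 1.492]), array([394., 500.]), array([670., 261.])) hover (array([0.779, 0.968, 1.744]), array([377., 518.]), array([705., 355.]))
   place [598.9 130.5] (array([ 0.589,  2.12 , -0.789]), array([298., 582.]), array([352., 220.]))
   place [598.9 293.5] (array([ 0.213,  1.932, -0.225]), array([113., 660.]), array([352., 383.]))
30 grasp [577.5  15.5] (array([0.901, 1.049, 1.715]), array([421., 469.]), array([709., 243.])) hover (array([0.901, 0.775, 1.989]), array([421., 469.]), array([759., 330.]))
   place [597.5 127.5] (array([ 0.5  ,  2.043, -0.449]), array([257., 607.]), array([370., 259.]))
   place [597.5 290.5] (array([0.179, 1.829, 0.086]), array([ 96., 664.]), array([370., 422.]))
40 grasp [574.8  17.4] (array([0.984, 0.926, 1.929]), array([447., 433.]), array([744., 219.])) hover (array([1.033, 0.574, 2.233]), array([461., 411.]), array([808., 295.]))
   place [595.6 124.8] (array([ 0.443,  1.948, -0.122]), array([230., 620.]), array([394., 294.]))
   place [595.6 287.8] (array([0.175, 1.714, 0.38 ]), array([ 93., 664.]), array([394., 457.]))
50 grasp [572.4  19.8] (array([1.069, 0.811, 2.134]), array([471., 393.]), array([774., 189.])) hover (array([1.176, 0.355, 2.483]), array([496., 342.]), array([850., 253.]))
   place [593.3 122.4] (array([0.419, 1.839, 0.185]), array([219., 626.]), array([424., 324.]))
   place [593.3 285.4] (array([0.194, 1.592, 0.657]), array([104., 662.]), array([424., 487.]))
```

```bash
cat > fk.py <<'E'
import numpy as np, json
from scipy.optimize import least_squares
from scipy.spatial.transform import Rotation as R
h,l1,e,l2,off,tl=135.4,537.,102.9,350.8,117.5,262.8
rv=lambda a,ax:R.from_rotvec(a*np.array(ax,float))
Y=[0,1,0];Z=[0,0,1];X=[1,0,0]
S4=1
def fk(q):
    R1=rv(q[0],Z); R2=R1*rv(q[1],Y); R3=R2*rv(q[2],Y); R4=R3*rv(S4*q[3],Z); R5=R4*rv(q[4],Y); R6=R5*rv(q[5],Z)*rv(np.pi/2,Z)
    p=R1.apply([0,off,h])+R2.apply([0,0,l1])+R3.apply([e,0,l2])+R5.apply([0,0,tl]); return p,R6
def ik(p,Rt,q0):
    f=lambda q:np.r_[(fk(q)[0]-p)/100,(Rt.inv()*fk(q)[1]).as_rotvec()]
    s=least_squares(f,q0,xtol=1e-12,ftol=1e-12); return s.x,np.abs(s.fun).max()
if __name__=="__main__":
    for l in open("log.jsonl"):
        l=json.loads(l); p,r=fk(l["q"]); print((p-l["p"]).round(1), (r.inv()*R.from_euler("xyz",l["r"])).as_rotvec().round(3))
E
python3 fk.py
cat > path.py <<'E'
from fk import *
q=np.array([-0.7056,0.422,1.3482,-0.0001,1.3641,-1.5744]); p,r=fk(q)
A=np.radians(40); t=np.array([.764,-.645,0]); lat=np.array([.645,.764,0]); up=np.array([0,0,1.])
u=-np.sin(A)*t-np.cos(A)*up
r0=r
rg=r0*R.from_rotvec([0,A,0]); g=590*t+111*lat+32*up+19*u
print("cur",p.round(1),"grasp tcp",g.round(1))
def go(name,p1,r1,n=8):
    global q,p,r
    dv=(r.inv()*r1).as_rotvec(); qs=[]
    for k in range(1,n+1):
        q,er=ik(p+(p1-p)*k/n,r*R.from_rotvec(dv*k/n),q); qs.append(q)
    qs=np.array(qs); print(name,"end",q.round(2),"err",round(er,3),"min",qs.min(0).round(2),"max",qs.max(0).round(2)); p,r=p1,r1
go("hover",g-80*u,rg); go("grasp",g,rg); go("lift",g+np.array([-30,25,280]),rg)
import sys
psi=np.radians(float(sys.argv[1])) # extra yaw of t at plate
ru=rg*R.from_rotvec([0,-np.pi/2,0])
go("upright",p,ru,12)
rp=rv(psi,Z)*ru; zt=rp.apply([0,0,1]); gp=np.array([532.4,260.8,5+135.]); 
go("yawhalf",np.array([540,-80,300.]),rv(psi/2,Z)*ru,12)
go("plateup",gp+19*zt+[0,0,150],rp,12); go("place",gp+19*zt,rp)
E
for a in 55 80 100 115; do echo $a; python3 path.py $a; done
```

```text
[-0.  0.  0.] [-0.  0. -0.]
[ 0. -0. -0.] [-0.  0.  0.]
[ 0. -0. -0.] [-0.  0. -0.]
[-0.  0. -0.] [ 0. -0.  0.]
[ 0.  0. -0.] [ 0.  0. -0.]
[-0.  0.  0.] [-0. -0. -0.]
[ 0. -0. -0.] [-0. -0. -0.]
[ 0. -0. -0.] [-0. -0. -0.]
[ 0. -0.  0.] [-0. -0. -0.]
55
cur [ 491.3 -264.2  192.1] grasp tcp [ 513.  -287.9   17.4]
hover end [-0.71  1.02  0.65 -0.01  2.16 -1.58] err 0.0 min [-0.71  0.49  0.65 -0.01  1.45 -1.58] max [-0.71  1.02  1.28 -0.    2.16 -1.57]
grasp end [-0.71  0.98  0.92 -0.01  1.93 -1.58] err 0.0 min [-0.71  0.98  0.69 -0.01  1.93 -1.58] max [-0.71  1.01  0.92 -0.01  2.13 -1.58]
lift end [-0.71  0.69  0.73 -0.01  2.41 -1.58] err 0.0 min [-0.71  0.69  0.73 -0.01  1.97 -1.58] max [-0.71  0.94  0.92 -0.01  2.41 -1.58]
upright end [-0.72  0.06  1.83  0.04  0.38 -1.62] err 0.0 min [-0.72  0.06  0.8  -0.01  0.38 -1.62] max [-0.71  0.63  1.83  0.04  2.28 -1.58]
yawhalf end [-0.45  0.04  1.84  0.43  0.43 -2.12] err 0.0 min [-0.7   0.03  1.83  0.08  0.38 -2.12] max [-0.45  0.05  1.85  0.43  0.43 -1.67]
plateup end [ 0.26  0.19  1.74  0.01  0.34 -1.58] err 0.0 min [-0.39  0.04  1.74  
[... 2645 characters left out ...]
 end [-0.71  0.69  0.73 -0.01  2.41 -1.58] err 0.0 min [-0.71  0.69  0.73 -0.01  1.97 -1.58] max [-0.71  0.94  0.92 -0.01  2.41 -1.58]
upright end [-0.72  0.06  1.83  0.04  0.38 -1.62] err 0.0 min [-0.72  0.06  0.8  -0.01  0.38 -1.62] max [-0.71  0.63  1.83  0.04  2.28 -1.58]
yawhalf end [-0.7   0.09  1.78  0.93  0.95 -3.02] err 0.0 min [-0.75  0.03  1.78  0.22  0.39 -3.02] max [-0.7   0.09  1.86  0.93  0.95 -1.85]
plateup end [-0.08  0.32  1.54  0.93  1.24 -3.26] err 0.0 min [-0.66  0.1   1.54  0.93  0.98 -3.26] max [-0.08  0.32  1.78  0.95  1.24 -3.06]
place end [-0.08  0.53  1.73  1.09  1.03 -3.63] err 0.0 min [-0.08  0.34  1.57  0.94  1.03 -3.63] max [-0.08  0.53  1.73  1.09  1.21 -3.3 ]
```

```bash
sed -i 's/^q=np.array.*/q=np.array([-0.7056,0.422,1.3482,0,1.3641,1.59]); p,r=fk(q)/; s/R.from_rotvec(\[0,A,0\])/R.from_rotvec([0,-A,0])/; s/\[0,-np.pi\/2,0\]/[0,np.pi\/2,0]/' path.py; for a in 90 100 115; do python3 path.py $a; done
```

```text
cur [ 491.3 -264.2  192.1] grasp tcp [ 513.  -287.9   17.4]
hover end [-0.71  1.02  0.66  0.01  2.16  1.58] err 0.0 min [-0.71  0.49  0.66  0.    1.45  1.58] max [-0.71  1.02  1.28  0.01  2.16  1.59]
grasp end [-0.72  0.98  0.93  0.01  1.92  1.58] err 0.0 min [-0.72  0.98  0.69  0.01  1.92  1.58] max [-0.71  1.01  0.93  0.01  2.13  1.58]
lift end [-0.72  0.69  0.73  0.01  2.41  1.58] err 0.0 min [-0.72  0.69  0.73  0.01  1.97  1.58] max [-0.72  0.94  0.93  0.01  2.41  1.58]
upright end [-0.71  0.06  1.82 -0.04  0.38  1.62] err 0.0 min [-0.72  0.06  0.8  -0.04  0.38  1.58] max [-0.71  0.63  1.82  0.01  2.28  1.62]
yawhalf end [-0.61  0.05  1.83  0.85  0.69  0.39] err 0.0 min [-0.7   0.03  1.83  0.09  0.38  0.39] max [-0.61  0.05  1.86  0.85  0.69  1.46]
plateup end [0.01 0.21 1.7  0.93 0.8  0.2 ] err 0.0 min [-0.57  0.05  1.7   0.86  0.71  0.2 ] max [0.01 0.21 1.85 0.93 0.8  0.36]
place end [ 0.01  0.46  1.91  1.43  0.62 -0.45] err 0.0 min [ 0.01  0.24  1.73  0.98  0.62 -0.45] max [0.01 0.46 1.91 1.43 0.76 0.13]
cur [ 491.3 -264.2  192.1] grasp tcp [ 513.  -287.9   17.4]
hover end [-0
[... 1316 characters left out ...]
 end [-0.72  0.69  0.73  0.01  2.41  1.58] err 0.0 min [-0.72  0.69  0.73  0.01  1.97  1.58] max [-0.72  0.94  0.93  0.01  2.41  1.58]
upright end [-0.71  0.06  1.82 -0.04  0.38  1.62] err 0.0 min [-0.72  0.06  0.8  -0.04  0.38  1.58] max [-0.71  0.63  1.82  0.01  2.28  1.62]
yawhalf end [-0.7   0.09  1.78  0.93  0.92  0.14] err 0.0 min [-0.74  0.03  1.78  0.15  0.38  0.14] max [-0.7   0.09  1.86  0.93  0.92  1.38]
plateup end [-0.08  0.31  1.55  0.93  1.22 -0.1 ] err 0.0 min [-0.66  0.09  1.55  0.93  0.96 -0.1 ] max [-0.08  0.31  1.79  0.95  1.22  0.1 ]
place end [-0.08  0.53  1.75  1.1   1.01 -0.49] err 0.0 min [-0.08  0.33  1.58  0.95  1.01 -0.49] max [-0.08  0.53  1.75  1.1   1.19 -0.15]
```

>>> step_arm:
  rows:
    - [[0, 0, 0], [0, 0, 6.97]]
    - [[0, 0, 0], [0, 0, 6.97]]
    - [[0, 0, 0], [0, 0, 6.97]]
    - [[0, 0, 0], [0, 0, 6.97]]
    - [[0, 0, 0], [0, 0, 6.97]]
    - [[0, 0, 0], [0, 0, 6.97]]
    - [[0, 0, 0], [0, 0, 6.97]]
    - [[0, 0, 0], [0, 0, 6.97]]

```text
t: 13.38
tool_pos: [488.0, -260.9, 188.1]
tcp_rot: [-3.139, -0.001, 1.461]
ft_force: [0.8, -0.7, -0.7]
width: 85.3
gripper_force: 0.0
```

>>> step_arm:
  rows:
    - [[0, 0, 0], [0, 0, 6.97]]
    - [[0, 0, 0], [0, 0, 6.97]]
    - [[0, 0, 0], [0, 0, 6.97]]
    - [[0, 0, 0], [0, 0, 6.97]]
    - [[0, 0, 0], [0, 0, 6.97]]
    - [[0, 0, 0], [0, 0, 6.97]]
    - [[0, 0, 0], [0, 0, 6.97]]
    - [[0, 0, 0], [0, 0, 6.97]]

```text
t: 14.05
tool_pos: [488.0, -260.9, 188.1]
tcp_rot: [-3.139, 0.001, 0.488]
ft_force: [-0.1, -0.6, -0.4]
width: 85.0
gripper_force: 0.0
```

>>> step_arm:
  rows:
    - [[0, 0, 0], [0, 0, 6.97]]
    - [[0, 0, 0], [0, 0, 6.97]]
    - [[0, 0, 0], [0, 0, 6.97]]
    - [[0, 0, 0], [0, 0, 6.97]]
    - [[0, 0, 0], [0, 0, 6.97]]
    - [[0, 0, 0], [0, 0, 6.97]]
    - [[0, 0, 0], [0, 0, 6.97]]
    - [[0, 0, 0], [0, 0, 6.97]]

```text
t: 14.72
tool_pos: [488.0, -260.9, 188.1]
tcp_rot: [-3.141, 0.003, -0.485]
ft_force: [-0.2, 0.6, 0.1]
width: 85.3
gripper_force: 0.0
```

>>> step_arm:
  rows:
    - [[0, 0, 0], [0, 0, 6.97]]
    - [[0, 0, 0], [0, 0, 6.97]]
    - [[0, 0, 0], [0, 0, 0]]
    - [[0, 0, 0], [0, 0, 0]]

```text
t: 15.05
tool_pos: [488.3, -261.2, 188.3]
tcp_rot: [3.142, 0.002, -0.719]
ft_force: [0.9, 0.3, -0.1]
width: 84.9
gripper_force: 0.0
```

```bash
python3 o.py
```

```text
t 15.05 q [-0.705, 0.4224, 1.3593, -0.0, 1.3616, 1.5848] tcp [488.3, -261.2, 188.3] rpy [3.1416, 0.0018, -0.719] F [0.9, 0.3, -0.1] w 84.9 g 0.0
```

>>> step_arm:
  rows:
    - [[2.9, 0.08, 0], [0, 0, 0]]
    - [[2.9, 0.08, 0], [0, 0, 0]]
    - [[2.9, 0.08, 0], [0, 0, 0]]
    - [[0, 0, 0], [0, -6.67, 0]]
    - [[0, 0, 0], [0, -6.67, 0]]
    - [[0, 0, 0], [0, -6.67, 0]]
    - [[0, 0, 0], [0, -6.67, 0]]
    - [[0, 0, 0], [0, -6.67, 0]]

```text
t: 15.72
tool_pos: [552.5, -321.2, 189.2]
tcp_rot: [-3.139, 0.587, -0.718]
ft_force: [0.1, -0.0, -0.0]
width: 85.2
gripper_force: 0.0
```

>>> step_arm:
  rows:
    - [[0, 0, 0], [0, -6.67, 0]]
    - [[1.75, 0, 2.09], [0, 0, 0]]
    - [[1.75, 0, 2.09], [0, 0, 0]]
    - [[1.75, 0, 2.09], [0, 0, 0]]
    - [[1.75, 0, 2.09], [0, 0, 0]]
    - [[0, 0, 0], [0, 0, 0]]
    - [[0, 0, 0], [0, 0, 0]]

```text
t: 16.3
tool_pos: [552.1, -320.7, 79.2]
tcp_rot: [-3.14, 0.702, -0.72]
ft_force: [0.3, -0.2, 1.6]
width: 85.1
gripper_force: 0.0
```

```bash
python3 o.py; python3 - <<'E'
from rig import arm; import numpy as np; from scipy.spatial.transform import Rotation as R
o=arm.get_obs(); r=R.from_euler("xyz",o["tcp_rot"]); print(r.as_matrix().round(3), r.inv().apply(np.array([513.8,-286.7,17.4])-o["tool_pos"]).round(1))
E
```

```text
t 16.3 q [-0.7137, 1.0121, 0.6631, 0.007, 2.1683, 1.5792] tcp [552.1, -320.7, 79.2] rpy [-3.1396, 0.702, -0.7196] F [0.3, -0.2, 1.6] w 85.1 g 0.0
[[ 0.574 -0.66  -0.484]
 [-0.503 -0.751  0.427]
 [-0.646 -0.002 -0.764]] [ 0.8 -0.2 80.3]
```

>>> step_arm:
  rows:
    - [[0, 0, 2], [0, 0, 0]]
    - [[0, 0, 2], [0, 0, 0]]
    - [[0, 0, 1.5], [0, 0, 0]]
    - [[0, 0, 1.5], [0, 0, 0]]
    - [[0, 0, 1], [0, 0, 0]]
    - [[0, 0, 0], [0, 0, 0]]
    - [[0, 0, 0], [0, 0, 0]]

```text
t: 16.88
tool_pos: [514.6, -287.6, 20.4]
tcp_rot: [-3.141, 0.696, -0.721]
ft_force: [0.2, -0.4, 0.5]
width: 84.8
gripper_force: 0.0
```

>>> step_arm:
  rows:
    - [[0, 0, 0], [0, 0, 0]]
    - [[0, 0, 0], [0, 0, 0]]
    - [[0, 0, 0], [0, 0, 0]]
    - [[0, 0, 0], [0, 0, 0]]
    - [[0, 0, 0], [0, 0, 0]]
    - [[0, 0, 0], [0, 0, 0]]
    - [[0, 0, 0], [0, 0, 0]]
    - [[0, 0, 0], [0, 0, 0]]
  fingers: 2
  squeeze: 100

```text
t: 17.55
tool_pos: [514.4, -287.4, 19.1]
tcp_rot: [-3.141, 0.697, -0.723]
ft_force: [3.2, -2.1, 6.1]
width: 33.0
gripper_force: 99.6
```

```bash
python3 o.py;python3 grab.py 4 side; python3 - <<'E'
from h import *
q=load("side")[0]
cv2.imwrite("pics/z4.png",cv2.resize(q[230:350,215:365,::-1],(600,480),interpolation=cv2.INTER_NEAREST))
E
```

```text
t 17.55 q [-0.7132, 0.9783, 0.9305, 0.0069, 1.9297, 1.5805] tcp [514.4, -287.4, 19.1] rpy [-3.1412, 0.697, -0.7227] F [3.2, -2.1, 6.1] w 33.0 g 99.6
```

View pics/z4.png

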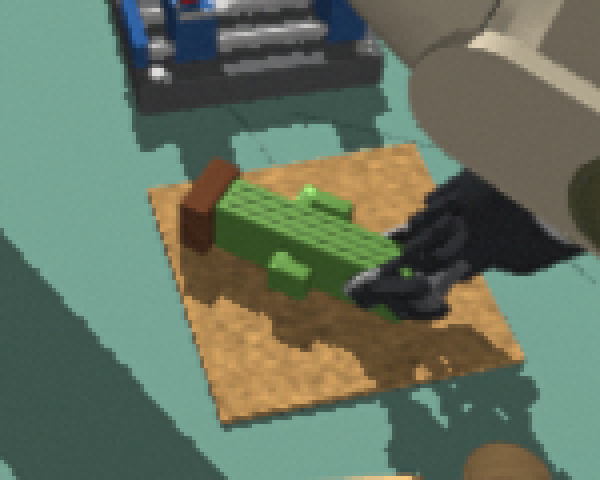

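>>> step_arm:
  rows:
    - [[-0.3, 0, -0.36], [0, 0, 0]]
    - [[-1, 0, -1.2], [0, 0, 0]]
    - [[-2.8, 0, -2.5], [0, 0, 0]]
    - [[-2.8, 0, -2.5], [0, 0, 0]]
    - [[-2.8, 0, -2.5], [0, 0, 0]]
    - [[-2.8, 0, -2.5], [0, 0, 0]]
    - [[-2.8, 0, -2.5], [0, 0, 0]]
    - [[-2.8, 0, -2.5], [0, 0, 0]]

```text
t: 18.27
tool_pos: [489.3, -265.4, 263.4]
tcp_rot: [3.141, 0.699, -0.723]
ft_force: [-0.3, -0.7, -0.8]
width: 33.0
gripper_force: 99.1
```

>>> step_arm:
  rows:
    - [[-2, 0, -1.8], [0, 0, 0]]
    - [[-0.8, 0, -0.7], [0, 0, 0]]
    - [[0, 0, 0], [0, 0, 0]]
    - [[0, 0, 0], [0, 3, 0]]
    - [[0, 0, 0], [0, 6, 0]]
    - [[0, 0, 0], [0, 6, 0]]
    - [[0, 0, 0], [0, 6, 0]]
    - [[0, 0, 0], [0, 6, 0]]

```text
t: 18.93
tool_pos: [485.9, -262.5, 296.3]
tcp_rot: [3.141, 0.226, -0.723]
ft_force: [0.1, 0.1, -1.0]
width: 32.9
gripper_force: 99.0
```

>>> step_arm:
  rows:
    - [[0, 0, 0], [0, 6, 0]]
    - [[0, 0, 0], [0, 6, 0]]
    - [[0, 0, 0], [0, 6, 0]]
    - [[0, 0, 0], [0, 6, 0]]
    - [[0, 0, 0], [0, 6, 0]]
    - [[0, 0, 0], [0, 6, 0]]
    - [[0, 0, 0], [0, 6, 0]]
    - [[0, 0, 0], [0, 6, 0]]

```text
t: 19.6
tool_pos: [485.1, -261.7, 296.4]
tcp_rot: [3.141, -0.611, -0.723]
ft_force: [0.3, -0.3, -1.8]
width: 33.1
gripper_force: 99.0
```

>>> step_arm:
  rows:
    - [[0, 0, 0], [0, 6, 0]]
    - [[0, 0, 0], [0, 6, 0]]
    - [[0, 0, 0], [0, 3, 0]]
    - [[0, 0, 0], [0, 0, 0]]
    - [[0, 0, 0], [0, 0, 0]]

```text
t: 20.02
tool_pos: [485.3, -261.9, 296.5]
tcp_rot: [3.141, -0.866, -0.723]
ft_force: [-0.5, 0.1, -0.7]
width: 33.2
gripper_force: 99.1
```

```bash
python3 o.py; python3 grab.py 5 side; cat > foot.py <<'E'
from rig import arm; import numpy as np; from scipy.spatial.transform import Rotation as R
r0=R.from_euler("xyz",[-3.1412,.697,-.7227]); f=r0.inv().apply(np.array([420.9,-205.2,25])-[514.4,-287.4,19.1])
ax=r0.inv().apply([.757,-.653,0])
o=arm.get_obs(); r=R.from_euler("xyz",o["tcp_rot"])
print("foot in tool",f.round(1),"foot now",(o["tool_pos"]+r.apply(f)).round(1),"axis",r.apply(ax).round(3)); print(r.as_matrix().round(3))
E
python3 foot.py
python3 - <<'E'
from h import *
p,d,K,T=load("side"); P=cloud(d,K,T); H,S,V=cv2.split(cv2.cvtColor(p,cv2.COLOR_RGB2HSV))
for nm,m in (("green",(H>30)&(H<68)&(S>85)),("foot",(H<14)&(S>80)&(V<150))):
    m=m&(P[...,2]>60)&(P[...,1]<-150)&(P[...,1]>-400)&(P[...,0]>350)&(P[...,0]<600)
    v,u=np.nonzero(m)
    if len(v): print(nm,len(v),u.min(),u.max(),v.min(),v.max(),P[m].mean(0).round(1),P[m][:,2].min(),P[m][:,2].max())
E
```

```text
t 20.02 q [-0.7019, 0.073, 1.7993, -0.041, 0.4033, 1.6219] tcp [485.3, -261.9, 296.5] rpy [3.1413, -0.8664, -0.7226] F [-0.5, 0.1, -0.7] w 33.2 g 99.1
foot in tool [-99.2   0.2  75.4] foot now [ 480.8 -258.3  173.1] axis [0.011 0.005 1.   ]
[[ 0.484 -0.662  0.572]
 [-0.427 -0.75  -0.505]
 [ 0.763  0.    -0.646]]
green 915 233 307 133 248 [ 474.8 -271.3  275.3] 191.47307650693267 451.8079446535382
foot 176 259 305 141 257 [ 471.  -272.   191.7] 169.46754073271143 434.305431186671
```

View pics/side5.png

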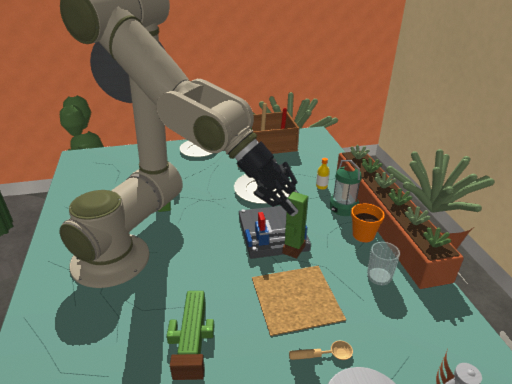

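```bash
cat > path2.py <<'E'
from fk import *
q=np.array([-0.7019,0.073,1.7993,-0.041,0.4033,1.6219]); p,r=fk(q)
def go(name,p1,psi,n=8):
    global q,p,r
    p0,r0=p,r;qs=[]
    for k in range(1,n+1):
        q,er=ik(p0+(p1-p0)*k/n,rv(np.radians(psi)*k/n,Z)*r0,q); qs.append(q)
    qs=np.array(qs); print(name,"end",q.round(2),"err",round(er,3),"min",qs.min(0).round(2),"max",qs.max(0).round(2),"dmax",np.abs(np.diff(qs,axis=0)).max(0).round(3)); p,r=fk(q)
f=np.array([-99.2,.2,75.4])
for psi in (90,100,110):
    q=np.array([-0.7019,0.073,1.7993,-0.041,0.4033,1.6219]); p,r=fk(q)
    go("yaw",p,psi,15); t=np.array([532.4,260.8,0])-r.apply(f); 
    go("tr",np.array([t[0],t[1],p[2]]),0,14); go("down",np.array([t[0],t[1],t[2]+5]),0,14); print(p.round(1),r.as_matrix().round(3).tolist())
E
python3 path2.py
```

```text
yaw end [-1.08  0.39  1.35  0.81  1.72 -0.37] err 0.0 min [-1.11  0.06  1.35  0.27  0.42 -0.37] max [-0.76  0.39  1.82  0.92  1.72  1.23] dmax [0.061 0.036 0.057 0.253 0.108 0.335]
tr end [-0.    0.18  1.67  0.87  0.85  0.27] err 0.0 min [-1.04  0.13  1.42  0.82  0.85 -0.36] max [-0.    0.35  1.74  0.92  1.67  0.27] dmax [0.099 0.041 0.064 0.025 0.074 0.082]
down end [-0.    0.44  1.92  1.4   0.62 -0.42] err 0.0 min [-0.    0.19  1.69  0.89  0.62 -0.42] max [-0.    0.44  1.92  1.4   0.83  0.23] dmax [0.    0.024 0.021 0.05  0.022 0.062]
[536.7 266.  129.4] [[0.428, 0.75, 0.504], [0.486, -0.662, 0.571], [0.762, 0.0, -0.648]]
yaw end [-1.05  0.45  1.25  0.77  1.85 -0.44] err 0.0 min [-1.11  0.06  1.25  0.31  0.43 -0.44] max [-0.77  0.45  1.82  0.92  1.85  1.18] dmax [0.067 0.04  0.066 0.265 0.121 0.357]
tr end [-0.05  0.21  1.62  0.9   1.02  0.11] err 0.0 min [-1.01  0.18  1.33  0.78  1.02 -0.44] max [-0.05  0.41  1.67  0.91  1.8   0.11] dmax [0.092 0.041 0.067 0.017 0.069 0.067]
down end [-0.05  0.47  1.86  1.25  0.78 -0.44] err 0.0 min [-0.05  0.23  1.64  0.92  0.78 -0.44] max [-0.05  0.47  1.86  1.25  1.    0.08] dmax [0.    0.023 0.021 0.033 0.021 0.047]
[535.7 266.7 129.4] [[0.337, 0.853, 0.397], [0.553, -0.521, 0.65], [0.762, 0.0, -0.648]]
yaw end [-1.02  0.51  1.16  0.72  1.98 -0.52] err 0.0 min [-1.11  0.06  1.16  0.34  0.43 -0.52] max [-0.78  0.51  1.82  0.92  1.98  1.14] dmax [0.073 0.044 0.073 0.274 0.132 0.375]
tr end [-0.08  0.26  1.56  0.9   1.19 -0.01] err 0.0 min [-0.98  0.23  1.23  0.73  1.19 -0.52] max [-0.08  0.47  1.6   0.9   1.93 -0.01] dmax [0.086 0.041 0.069 0.019 0.063 0.059]
down end [-0.08  0.5   1.79  1.13  0.94 -0.46] err 0.0 min [-0.08  0.27  1.58  0.91  0.94 -0.46] max [-0.08  0.5   1.79  1.13  1.17 -0.03] dmax [0.    0.021 0.02  0.022 0.02  0.037]
[534.7 267.2 129.4] [[0.236, 0.931, 0.278], [0.603, -0.365, 0.709], [0.762, 0.0, -0.648]]
```

>>> step_arm:
  rows:
    - [[0, 0, 0], [1.907, 0, -1.615]]
    - [[0, 0, 0], [1.907, 0, -1.615]]
    - [[0, 0, 0], [1.907, 0, -1.615]]
    - [[0, 0, 0], [1.907, 0, -1.615]]
    - [[0, 0, 0], [1.907, 0, -1.615]]
    - [[0, 0, 0], [1.907, 0, -1.615]]
    - [[0, 0, 0], [1.907, 0, -1.615]]
    - [[0, 0, 0], [1.907, 0, -1.615]]

```text
t: 20.73
tool_pos: [486.4, -262.7, 299.1]
tcp_rot: [3.14, -0.872, -0.369]
ft_force: [0.2, -0.6, -1.3]
width: 33.1
gripper_force: 99.3
```

```bash
python3 o.py; python3 foot.py
```

```text
t 20.73 q [-0.8978, 0.0617, 1.8072, 0.7411, 0.6064, 0.5669] tcp [486.4, -262.7, 299.1] rpy [3.1399, -0.8721, -0.3691] F [0.2, -0.6, -1.3] w 33.1 g 99.3
foot in tool [-99.2   0.2  75.4] foot now [ 480.6 -260.9  174.6] axis [0.006 0.011 1.   ]
[[ 0.6   -0.362  0.714]
 [-0.232 -0.932 -0.278]
 [ 0.766  0.001 -0.643]]
```

>>> step_arm:
  rows:
    - [[0, 0, 0], [3.815, 0, -3.23]]
    - [[0, 0, 0], [3.815, 0, -3.23]]
    - [[0, 0, 0], [3.815, 0, -3.23]]
    - [[0, 0, 0], [3.815, 0, -3.23]]
    - [[0, 0, 0], [3.815, 0, -3.23]]
    - [[0, 0, 0], [3.815, 0, -3.23]]
    - [[0, 0, 0], [3.815, 0, -3.23]]
    - [[0, 0, 0], [3.815, 0, -3.23]]

```text
t: 21.4
tool_pos: [485.8, -263.2, 299.0]
tcp_rot: [3.136, -0.87, 0.333]
ft_force: [0.7, 0.0, -1.7]
width: 32.7
gripper_force: 99.3
```

>>> step_arm:
  rows:
    - [[0, 0, 0], [3.815, 0, -3.23]]
    - [[0, 0, 0], [3.815, 0, -3.23]]
    - [[0, 0, 0], [3.815, 0, -3.23]]
    - [[0, 0, 0], [3.815, 0, -3.23]]
    - [[0, 0, 0], [3.815, 0, -3.23]]
    - [[0, 0, 0], [3.815, 0, -3.23]]
    - [[0, 0, 0], [3.815, 0, -3.23]]
    - [[0, 0, 0], [3.815, 0, -3.23]]

```text
t: 22.07
tool_pos: [485.9, -263.4, 298.7]
tcp_rot: [3.136, -0.868, 1.031]
ft_force: [0.1, -0.3, -2.6]
width: 32.6
gripper_force: 99.3
```

```bash
python3 o.py; cat >> foot.py <<'E'
d=np.array([532.4,260.8,5])-(o["tool_pos"]+r.apply(f)); print("d world",d.round(1),"horizontal in tool cm",(r.inv().apply(d*[1,1,0])/10).round(2),"down 1cm in tool",r.inv().apply([0,0,-1]).round(3))
E
python3 foot.py
```

```text
t 22.07 q [-1.0485, 0.4455, 1.2611, 0.7696, 1.8499, -0.447] tcp [485.9, -263.4, 298.7] rpy [3.1358, -0.8675, 1.0312] F [0.1, -0.3, -2.6] w 32.6 g 99.3
foot in tool [-99.2   0.2  75.4] foot now [ 483.1 -269.5  174.2] axis [-0.01   0.013  1.   ]
[[ 0.332  0.856  0.397]
 [ 0.555 -0.518  0.651]
 [ 0.763  0.004 -0.647]]
d world [  49.3  530.3 -169.2] horizontal in tool cm [ 31.06 -23.23  36.5 ] down 1cm in tool [-0.763 -0.004  0.647]
```

>>> step_arm:
  rows:
    - [[0.97, -0.73, 1.14], [0, 0, 0]]
    - [[1.94, -1.45, 2.28], [0, 0, 0]]
    - [[1.94, -1.45, 2.28], [0, 0, 0]]
    - [[1.94, -1.45, 2.28], [0, 0, 0]]
    - [[1.94, -1.45, 2.28], [0, 0, 0]]
    - [[1.94, -1.45, 2.28], [0, 0, 0]]
    - [[1.94, -1.45, 2.28], [0, 0, 0]]
    - [[1.94, -1.45, 2.28], [0, 0, 0]]

```text
t: 22.73
tool_pos: [510.6, -13.1, 299.0]
tcp_rot: [3.135, -0.867, 1.028]
ft_force: [1.3, 0.5, -1.4]
width: 32.8
gripper_force: 99.7
```

>>> step_arm:
  rows:
    - [[1.94, -1.45, 2.28], [0, 0, 0]]
    - [[1.94, -1.45, 2.28], [0, 0, 0]]
    - [[1.94, -1.45, 2.28], [0, 0, 0]]
    - [[1.94, -1.45, 2.28], [0, 0, 0]]
    - [[1.94, -1.45, 2.28], [0, 0, 0]]
    - [[1.94, -1.45, 2.28], [0, 0, 0]]
    - [[1.94, -1.45, 2.28], [0, 0, 0]]
    - [[1.94, -1.45, 2.28], [0, 0, 0]]

```text
t: 23.4
tool_pos: [536.7, 252.5, 299.0]
tcp_rot: [3.135, -0.868, 1.028]
ft_force: [1.0, -1.2, -1.5]
width: 32.9
gripper_force: 99.7
```

>>> step_arm:
  rows:
    - [[0.97, -0.73, 1.14], [0, 0, 0]]
    - [[0, 0, 0], [0, 0, 0]]
    - [[0, 0, 0], [0, 0, 0]]
    - [[0, 0, 0], [0, 0, 0]]

```text
t: 23.73
tool_pos: [538.2, 266.8, 298.6]
tcp_rot: [3.136, -0.867, 1.027]
ft_force: [0.4, -0.4, -1.1]
width: 32.7
gripper_force: 99.5
```

```bash
python3 o.py; python3 foot.py; python3 grab.py 6 side top; python3 - <<'E'
from h import *
p,d,K,T=load("side"); P=cloud(d,K,T); H,S,V=cv2.split(cv2.cvtColor(p,cv2.COLOR_RGB2HSV))
x=((P[...,2]>110)&(P[...,2]<400)&(P[...,0]>440)&(P[...,0]<640)&(P[...,1]>190)&(P[...,1]<340))
for nm,m in (("green",(H>30)&(H<68)&(S>85)),("foot",((H<14)|(H>176))&(S>80)&(V<150))):
    m=m&x; v,u=np.nonzero(m)
    if len(v): print(nm,len(v),u.min(),u.max(),v.min(),v.max(),P[m].mean(0).round(1),"z",np.percentile(P[m][:,2],[2,98]).round(1))
cv2.imwrite("pics/z6.png",cv2.resize(p[60:230,180:380,::-1],(700,595),interpolation=cv2.INTER_NEAREST))
E
```

```text
t 23.73 q [-0.0412, 0.221, 1.6072, 0.8973, 1.018, 0.1265] tcp [538.2, 266.8, 298.6] rpy [3.1356, -0.8671, 1.0269] F [0.4, -0.4, -1.1] w 32.7 g 99.5
foot in tool [-99.2   0.2  75.4] foot now [535.3 260.7 174.2] axis [-0.009  0.014  1.   ]
[[ 0.335  0.853  0.4  ]
 [ 0.554 -0.521  0.649]
 [ 0.762  0.004 -0.647]]
d world [-2.900e+00  1.000e-01 -1.692e+02] horizontal in tool cm [-0.09 -0.25 -0.11] down 1cm in tool [-0.762 -0.004  0.647]
green 492 253 276 112 145 [529.7 247.4 254.1] z [199.3 309.9]
foot 116 255 276 113 152 [532.6 243.9 187.9] z [170.8 311.5]
```

View pics/z6.png

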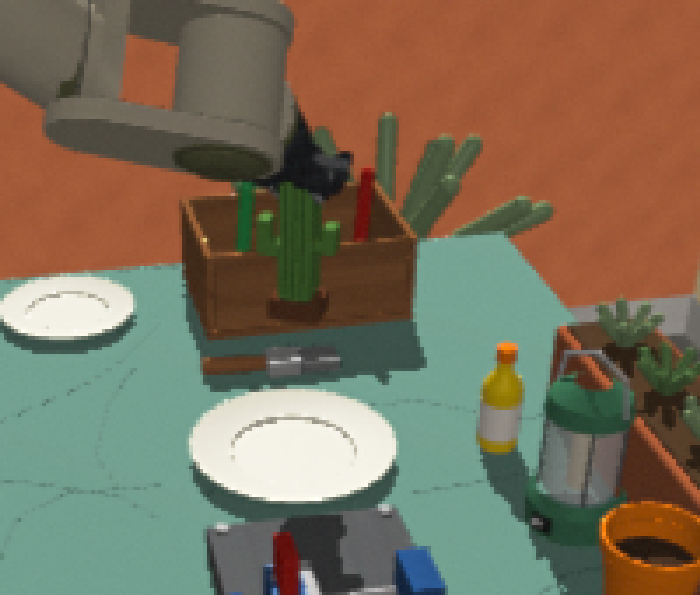

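>>> step_arm:
  rows:
    - [[-0.85, -0.25, 0.54], [0, 0, 0]]
    - [[-1.9, -0.01, 1.62], [0, 0, 0]]
    - [[-1.9, -0.01, 1.62], [0, 0, 0]]
    - [[-1.9, -0.01, 1.62], [0, 0, 0]]
    - [[-1.9, -0.01, 1.62], [0, 0, 0]]
    - [[-1.9, -0.01, 1.62], [0, 0, 0]]
    - [[-1.14, -0.01, 0.97], [0, 0, 0]]
    - [[-0.6, 0, 0.5], [0, 0, 0]]

```text
t: 24.5
tool_pos: [535.1, 266.5, 139.1]
tcp_rot: [3.139, -0.866, 1.022]
ft_force: [-0.1, 0.4, -1.7]
width: 32.7
gripper_force: 99.6
```

>>> step_arm:
  rows:
    - [[0, 0, 0], [0, 0, 0]]
    - [[0, 0, 0], [0, 0, 0]]

```text
t: 24.67
tool_pos: [535.6, 267.0, 141.3]
tcp_rot: [3.136, -0.868, 1.025]
ft_force: [-0.1, 0.2, -1.3]
width: 32.8
gripper_force: 99.6
```

```bash
python3 o.py; python3 foot.py
```

```text
t 24.67 q [-0.041, 0.4431, 1.8416, 1.2192, 0.7869, -0.3807] tcp [535.6, 267.0, 141.3] rpy [3.1358, -0.8676, 1.0251] F [-0.1, 0.2, -1.3] w 32.8 g 99.6
foot in tool [-99.2   0.2  75.4] foot now [532.7 260.9  16.8] axis [-0.009  0.013  1.   ]
[[ 0.336  0.852  0.401]
 [ 0.553 -0.523  0.649]
 [ 0.763  0.004 -0.647]]
d world [ -0.3  -0.1 -11.8] horizontal in tool cm [-0.02 -0.02 -0.02] down 1cm in tool [-0.763 -0.004  0.647]
```

>>> step_arm:
  rows:
    - [[-0.23, 0, 0.19], [0, 0, 0]]
    - [[-0.15, 0, 0.13], [0, 0, 0]]
    - [[-0.15, 0, 0.13], [0, 0, 0]]
    - [[-0.11, 0, 0.1], [0, 0, 0]]
    - [[-0.08, 0, 0.065], [0, 0, 0]]
    - [[0, 0, 0], [0, 0, 0]]
    - [[0, 0, 0], [0, 0, 0]]

```text
t: 25.25
tool_pos: [535.1, 267.8, 131.7]
tcp_rot: [3.135, -0.868, 1.027]
ft_force: [0.1, 0.3, -1.5]
width: 32.6
gripper_force: 100.0
```

```bash
python3 o.py; python3 foot.py
```

```text
t 25.25 q [-0.0394, 0.4606, 1.852, 1.2458, 0.7772, -0.4182] tcp [535.1, 267.8, 131.7] rpy [3.1353, -0.8675, 1.0268] F [0.1, 0.3, -1.5] w 32.6 g 100.0
foot in tool [-99.2   0.2  75.4] foot now [532.2 261.7   7.3] axis [-0.01   0.013  1.   ]
[[ 0.335  0.853  0.4  ]
 [ 0.553 -0.522  0.649]
 [ 0.763  0.004 -0.647]]
d world [ 0.2 -0.9 -2.3] horizontal in tool cm [-0.04  0.06 -0.05] down 1cm in tool [-0.763 -0.004  0.647]
```

>>> step_arm:
  rows:
    - [[-0.076, 0, 0.065], [0, 0, 0]]
    - [[-0.076, 0, 0.065], [0, 0, 0]]
    - [[0, 0, 0], [0, 0, 0]]
    - [[0, 0, 0], [0, 0, 0]]

```text
t: 25.58
tool_pos: [535.4, 268.2, 131.7]
tcp_rot: [3.134, -0.871, 1.029]
ft_force: [-6.6, -3.3, 14.7]
width: 32.7
gripper_force: 101.9
```

```bash
python3 o.py
```

```text
t 25.58 q [-0.0395, 0.4619, 1.8531, 1.2527, 0.7777, -0.4259] tcp [535.4, 268.2, 131.7] rpy [3.1335, -0.8709, 1.0287] F [-6.6, -3.3, 14.7] w 32.7 g 101.9
```

>>> step_arm:
  rows:
    - [[0.076, 0, -0.065], [0, 0, 0]]
    - [[0.025, 0, -0.02], [0, 0, 0]]
    - [[0, 0, 0], [0, 0, 0]]
    - [[0, 0, 0], [0, 0, 0]]
  squeeze: 30

```text
t: 25.92
tool_pos: [535.4, 267.9, 131.6]
tcp_rot: [3.135, -0.869, 1.027]
ft_force: [-2.2, -1.2, 6.4]
width: 32.8
gripper_force: 100.0
```

```bash
python3 o.py
```

```text
t 25.92 q [-0.0394, 0.4615, 1.8521, 1.2484, 0.7772, -0.421] tcp [535.4, 267.9, 131.6] rpy [3.1347, -0.8687, 1.0273] F [-2.2, -1.2, 6.4] w 32.8 g 100.0
```

>>> step_arm:
  rows:
    - [[0, 0, 0], [0, 0, 0]]
    - [[0, 0, 0], [0, 0, 0]]
    - [[0, 0, 0], [0, 0, 0]]
    - [[0, 0, 0], [0, 0, 0]]
  fingers: 4.2
  squeeze: 20

```text
t: 26.25
tool_pos: [535.1, 267.7, 130.8]
tcp_rot: [3.136, -0.867, 1.026]
ft_force: [0.3, 0.3, -0.0]
width: 42.4
gripper_force: 0.0
```

>>> step_arm:
  rows:
    - [[0, 0, 0], [0, 0, 0]]
    - [[0, 0, 0], [0, 0, 0]]
    - [[0, 0, 0], [0, 0, 0]]
    - [[0, 0, 0], [0, 0, 0]]
    - [[0, 0, 0], [0, 0, 0]]
    - [[0, 0, 0], [0, 0, 0]]
  fingers: 8

```text
t: 26.75
tool_pos: [535.1, 267.8, 131.0]
tcp_rot: [3.135, -0.867, 1.027]
ft_force: [-0.6, -0.6, 0.2]
width: 79.9
gripper_force: 0.0
```

```bash
python3 o.py; python3 grab.py 7 side top; python3 - <<'E'
from h import *
for n in ("side","top"):
  p,d,K,T=load(n); P=cloud(d,K,T); H,S,V=cv2.split(cv2.cvtColor(p,cv2.COLOR_RGB2HSV))
  x=((P[...,2]>0)&(P[...,2]<200)&(P[...,0]>440)&(P[...,0]<640)&(P[...,1]>190)&(P[...,1]<340))
  for nm,m in (("green",(H>30)&(H<68)&(S>85)),("foot",((H<14)|(H>176))&(S>80)&(V<150))):
    m=m&x; v,u=np.nonzero(m)
    if len(v): print(n,nm,len(v),u.min(),u.max(),v.min(),v.max(),P[m].mean(0).round(1),"z",np.percentile(P[m][:,2],[2,98]).round(1))
E
```

```text
t 26.75 q [-0.0394, 0.462, 1.8527, 1.2478, 0.7765, -0.4209] tcp [535.1, 267.8, 131.0] rpy [3.1354, -0.8674, 1.0267] F [-0.6, -0.6, 0.2] w 79.9 g 0.0
side green 374 252 274 159 186 [526.3 247.8  86.6] z [ 30.6 136.1]
side foot 76 256 272 152 192 [529.4 244.3  19.9] z [ 6.4 27.2]
top green 134 189 203 166 185 [528.  258.4 144.2] z [ 78.5 169.1]
top foot 1 200 200 184 184 [504.7 257.1  25.5] z [25.5 25.5]
```

>>> step_arm:
  rows:
    - [[0, 0, -1], [0, 0, 0]]
    - [[0, 0, -2], [0, 0, 0]]
    - [[0, 0, -2.5], [0, 0, 0]]
    - [[0, 0, -2.5], [0, 0, 0]]
    - [[0, 0, -2.5], [0, 0, 0]]
    - [[0, 0, -2.5], [0, 0, 0]]
    - [[0, 0, 0], [0, 0, 0]]
    - [[0, 0, 0], [0, 0, 0]]

```text
t: 27.52
tool_pos: [483.1, 182.5, 215.9]
tcp_rot: [3.132, -0.868, 1.027]
ft_force: [-0.2, -0.2, -1.2]
width: 80.3
gripper_force: 0.0
```

```bash
python3 o.py; python3 grab.py 8 side top; python3 meas.py | grep 'plate\|handle'; python3 - <<'E'
from h import *
p,d,K,T=load("top");P=cloud(d,K,T); H,S,V=cv2.split(cv2.cvtColor(p,cv2.COLOR_RGB2HSV))
m=(H>30)&(H<68)&(S>85)&(P[...,2]>145)&(P[...,2]<180)&(P[...,1]>190)&(P[...,1]<340)&(P[...,0]>440); v,u=np.nonzero(m); print(len(v),ray(np.c_[u,v],165,K,T).mean(0).round(1))
q=load("side")[0]; a=cv2.resize(p[130:230,150:300,::-1],(600,400),interpolation=cv2.INTER_NEAREST);a=a[:,:400]
b=cv2.resize(q[120:260,200:340,::-1],(400,400),interpolation=cv2.INTER_NEAREST); cv2.imwrite("pics/z8.png",np.hstack([a,b]))
E
```

```text
t 27.52 q [-0.2733, 0.2192, 1.9048, 1.0318, 1.0232, -0.3022] tcp [483.1, 182.5, 215.9] rpy [3.1321, -0.8678, 1.0273] F [-0.2, -0.2, -1.2] w 80.3 g 0.0
top handle 3 px [286. 196.] rect [451.7 -48.7] [4.9 0. ] -136.3 ext [450. -50.] [453. -47.] z med/95 117.8 118.3
top plate 4129 px [200. 174.] rect [532.3 260.5] [258.4 254.5] 89.0 ext [404. 129.] [662. 388.] z med/95 5.2 19.3
side handle 87 px [262. 221.] rect [447.3 -68.6] [83.8 15.8] 81.7 ext [ 434. -109.] [458. -27.] z med/95 113.2 119.5
side plate 1325 px [263. 187.] rect [531.8 257.7] [214.7 224. ] 77.8 ext [419. 153.] [646. 373.] z med/95 8.3 17.3
86 [529.8 257.3 165. ]
```

View pics/z8.png

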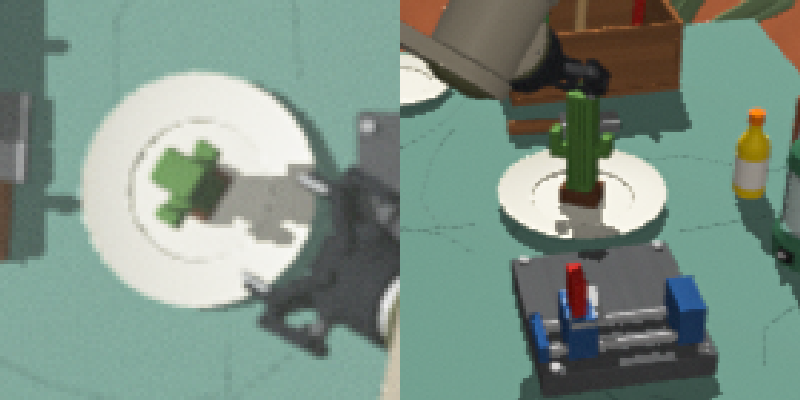

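The saguaro stands upright in the middle of the plate (tip at (530,257) mm, plate centre (532,261) mm). The plate has not moved, the jaw is open and the gripper is clear.

```bash
python3 -c "
from rig import arm
print(arm.hand_in())"
```

```text
the job is handed in; nothing more can be done
None
```

I handed the job in at about 27.6 s (limit 72 s); no verdict came back, but my last check before that showed the saguaro standing upright about 4 mm from the plate's centre, released, the plate where it was and the jaw about 52 mm open.

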